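# Put the full cheese mould under the screw press and set the first pressing

## Robot

A 6-joint arm with a two-finger parallel gripper is mounted at the origin on a cart in front of the work surface, level with it; the furniture and walls round the work are solid. World frame = base frame: x ahead of the robot, y to its left, z up, the work surface at z = 0. Lengths are in m, angles in rad, forces in N, time in s.
With the tool pointing down it reaches from about 0.275 to 0.725 m from the base axis. Payload 15.9 kg.
Tool frame: the origin (TCP) lies on the centre line of the jaws, within the pads' length; the fingertips stand 25 mm ahead of it and the grasp point (between the pads) lies 6 mm ahead of it; z points along the fingers, y is the line along which they close (so a half turn about z gives the same grasp; the last joint's range is limited). The gripper opens to 85 mm and grips with 20 to 120 N. Pads are 22 mm wide; open, the fingers measure 114 mm over their backs; the gripper's body (76 mm by 85 mm) begins 54 mm behind the grasp point. The pads swing forward as they close: fully open they stand 13 mm farther back than shut.
Start: joints at [1.113, 0.213, -0.034, 1.323, 0, 1.571], TCP at [0.221, 0.449, 0.256] pointing down, gripper open.
Joint ranges: [-2.98, 2.98], [-0.74, 1.72], [-1.14, 1.35], [-2.1, 2.04], [-1.57, 1.44], [-3.14, 3.14]. Speed limits (rad/s): [1.89, 1.89, 2.39, 2.57, 3.14, 3.14].

## Interface

Orientations are given as [roll, pitch, yaw] about the fixed x, y, z axes, in that order (R = Rz(yaw) Ry(pitch) Rx(roll)).
In Python, from bench import readout, viewer, bot gives the robot as it stands.
- The arm moves only by the tool drive_tool, never from a script. Its argument "steps" is a list that holds one entry, the list of rows, each a list of 7 numbers: the shift along the tool's x, y, z in m, then the turn, a rotation vector about the tool's x, y, z in rad, then the opening, from -1 (shut) to 1 (fully open). A call has exactly 8 rows; each row shifts and turns the commanded pose from where the row before left it, along the tool's axes as they then stand; what a row does not reach is not made up. A row lasts 1/8 s, in which the tool goes at most 62.5 mm and 10.7 degrees, less where a joint would pass 70% of its speed; a pose out of reach is approached as far as the arm can. A call with a gripper value outside its range is refused whole. The fingers move at their own pace and stop on an object; the grip force is fixed at half the most. Time passes only in rows, so rows that do not move let the fingers close, or fill a call up. It gives the time, the measured TCP pose, the force, the opening and the grip force at its end, in the units of the state.
- readout.observe(): the state, without advancing time (a new reading comes with each control period).
- viewer.camera(name): name is "scene" or "top" or "wrist"; returns the picture (400x640x3 uint8, red, green, blue); there is no depth.
- viewer.camera_model(name): a dict with "intrinsics" (3x3 intrinsics, pixels), "dist_coeffs" ([k1, k2, p1, p2, k3] as OpenCV has them; the pictures are not rectified), "origin" and "orientation" of the camera in the world; the wrist camera has in their place "T_tool_cam" (4x4, takes a point from camera to tool coordinates, whose origin is the TCP and whose axes are the flange's). Camera axes: x right, y up, looking along -z (the intrinsics and any distortion apply to the point x, -y, -z); pixel columns grow to the right and rows downward; lengths in m; the calibration is good to about 2 mm. A picture is of the moment at which its call begins: read the wrist's pose just before it. camera_model takes no time and is no camera call.
- bot.job_done(): hands the job in; it is judged then, once.
The state is a dict: "clock": time; "joints": joint angles; "dq": joint speeds; "joint_efforts": joint torques, N m; "tcp_pos": TCP position; "orientation": TCP orientation; "wrist_force": force on the tool from outside, world axes, zero at the start; "torque": the same for the moment, N m; "grip_width": opening from 0.0 (shut) to 1.0 (fully open); "finger_force": force on a finger pad.
Only numpy, scipy, OpenCV 4.12 (cv2) and the standard library are available. Lean on these libraries where they do the work, as an engineer would, in place of code of your own. Each camera call takes 0.05 s, during which the arm holds its last target. There are 200 camera calls.

## Task

Stand the full cheese mould (the one with its wooden follower in it) upright in the drip tray of the cheese press, squarely and centred under the foot, with its long sides pointing from front to back. Then wind the foot down with the knob until it just touches the follower and add a quarter of a turn, not more; leave everything else on the worktop where it stands.

Things in the scene. Friction and masses are not known exactly. Their poses are not given: they have to be found in the camera images.
- press: fixed cheese press: beech base 170 (its x) x 226 (y) mm, top 24 mm up; 12 mm steel posts at y = +-92 mm; beech beam 34 (x) x 226 (y) mm on them, 176 to 204 mm up, nuts to 219 mm. Origin: under the base's centre, on the worktop; x from its open front (robot's right; tray spout) to its back, z up. A hand straight above the mould does not fit under the beam: load from the front, hand leaning back
- seat (a point): centre of the floor of the press's steel drip tray, 26 mm above the worktop, straight under the screw; axes as the press. The tray is 106 (x) x 84 (y) mm inside its rim, which stands 4 mm over the floor: the mould must be lifted over it
- knob_grip (a point): middle of the knob's grip, on the screw axis: an upright wooden bar 58 mm long (its x), 15 mm thick (y), 28 mm high (this point is 16 mm above its underside, 12 mm under its top; about 270 mm above the worktop when wound up). Turns and sinks with the knob
- knob (a joint): turn of the knob (rad), 0 with the bar along the press's x, growing clockwise seen from above; clockwise lowers the screw by 24 mm a turn (steep thread), 8.4 rad at most. 0.15 N m of friction: it stays where it is left; the spring adds up to 0.15 N m after touching
- foot_face (a point): middle of the flat underside of the foot, a steel disc of 36 mm diameter that does not turn; 108 mm above the tray floor with the knob at 0. Above it on the screw axis its 18 mm stem and the 29 mm wide spring cup, up to the beam
- foot (a joint): how far the foot is pushed up into its spring cup (m): 0 until it touches something, then 6 mm for a quarter turn of the knob (24 mm a turn), at most 9.5 mm; spring of 4 N/mm, 4 N preload. The bare stem between disc and cup, 10 mm long when free, shortens by as much
- mould: the full mould, loose, about 0.4 kg: white plastic box 84 (its x) x 62 (its y) x 80 mm (z) with rows of drain holes, and in its mouth the wooden follower. Origin: centre of its underside; z up. It can be gripped only across its 62 mm, between the long sides
- follower_top (a point): middle of the top of the follower's round boss (32 mm across, where the foot presses), on the mould's axis, 86 to 93 mm above the mould's underside depending on how full it is; the follower does not yield under the press
- empty_mould: a second mould of the same size without follower, loose, a bystander; origin centre of its underside, axes as the full one's
- jar: dark blue clip-top jar, 91 x 85 x 161 mm, loose, a bystander close to one end of the mould; origin centre of its underside
- canister: green tea canister with wooden lid, 102 mm across, 140 mm high, loose, a bystander close to the other end of the mould; origin centre of its underside
- mug: white mug with grey-green dots, 78 mm across (114 mm with its handle), 93 mm high, loose, a bystander; origin centre of its underside
- lemon: lemon, 78 x 55 x 56 mm, loose, a bystander lying on the worktop; origin at its underside
Not all that is in view belongs to the job. Leave any orange look-alike of the mould alone.

How it is judged:
By the outcome, as a careful person would: the job done as asked, in the order asked, and still so for the second after the job is handed in, with the robot touching nothing.
It also fails if it takes over 72 s, if anything falls off the work surface, if the arm or the gripper's body presses on something with over 40 N, if the wrist force passes 120 N, or if a joint passes its speed limit or range.

## Working session

There is one attempt and no reset: what is moved stays moved. The work goes in short steps, Python scripts to look and compute and a tool call to move; the robot and the scene stay as the last step left them, time stands still between calls to the robot, and variables do not carry over. Pictures are saved under pics/ and viewed, at most 10 in all, crops included, and the job is handed in when it is done.

Besides the shell and the picture viewer there is one more tool, called by a JSON object that holds its "name" and its "arguments", one argument or row to a line. drive_tool: Moves the arm, as the interface text tells. Its arguments: {"type":"object","properties":{"steps":{"type":"array"}},"required":["steps"]}

```bash
mkdir -p pics; ls; cat > h.py <<'E'
import numpy as np,cv2
from scipy.spatial.transform import Rotation as Rn
from bench import readout,viewer,bot
def snap(n,f):
    s=readout.observe();im=viewer.camera(n);cv2.imwrite('pics/'+f,im[:,:,::-1]);return im,s
def cam(n,s=None):
    m=viewer.camera_model(n);K=np.array(m['intrinsics']);d=np.array(m['dist_coeffs'],float)
    if 'T_tool_cam' in m:
        T=np.array(m['T_tool_cam']);R=Rn.from_euler('xyz',s['orientation']).as_matrix()
        return K,d,R@T[:3,3]+np.array(s['tcp_pos']),R@T[:3,:3]
    o=np.array(m['orientation']);R=o if o.shape==(3,3) else Rn.from_euler('xyz',o).as_matrix()
    return K,d,np.array(m['origin']),R
def rays(c,px):
    K,d,o,R=c
    u=cv2.undistortPoints(np.array(px,float).reshape(-1,1,2),K,d).reshape(-1,2)
    v=np.c_[u[:,0],-u[:,1],-np.ones(len(u))]@R.T
    return o,v
def onz(c,px,z):
    o,v=rays(c,px);return o+v*((z-o[2])/v[:,2])[:,None]
def proj(c,P):
    K,d,o,R=c;q=(np.array(P,float).reshape(-1,3)-o)@R;q=q*[1,-1,-1]
    return cv2.projectPoints(q,np.zeros(3),np.zeros(3),K,d)[0].reshape(-1,2)
def tri(c1,p1,c2,p2):
    o1,v1=rays(c1,[p1]);o2,v2=rays(c2,[p2]);v1=v1[0]/np.linalg.norm(v1);v2=v2[0]/np.linalg.norm(v2)
    t=np.linalg.lstsq(np.c_[v1,-v2],o2-o1,rcond=None)[0];a=o1+t[0]*v1;b=o2+t[1]*v2
    return (a+b)/2,np.linalg.norm(a-b)
E
python3 - <<'E'
from h import *
for n in('scene','top'):
    im,s=snap(n,n+'0.png');m=viewer.camera_model(n);print(m)
print(s)
print(viewer.camera_model('wrist'))
E
```

```text
pics
{'intrinsics': array([[418.24501959,   0.        , 326.79257011],
       [  0.        , 418.24501959, 191.16125669],
       [  0.        ,   0.        ,   1.        ]]), 'dist_coeffs': array([-0.09082368,  0.        ,  0.        ,  0.        ,  0.        ]), 'origin': array([ 0.07340015, -0.93203982,  0.88137348]), 'orientation': array([ 0.94787837, -0.00214357, -0.44611645])}
{'intrinsics': array([[507.65348216,   0.        , 323.92208348],
       [  0.        , 507.65348216, 201.0891213 ],
       [  0.        ,   0.        ,   1.        ]]), 'dist_coeffs': array([-0.11521723,  0.        ,  0.        ,  0.        ,  0.        ]), 'origin': array([-0.20467776, -0.05330829,  1.52754497]), 'orientation': array([ 0.47462361,  0.01250673, -1.5813487 ])}
{'clock': 0.05, 'joints': array([ 1.11298847e+00,  2.13355345e-01, -3.50633204e-02,  1.32349814e+00,
        5.48539861e-07,  1.57084706e+00]), 'dq': array([-0.00075925, -0.00090223,  0.00068479,  0.00033495,  0.00109366,
       -0.0008065 ]), 'joint_efforts': array([-1.07203690e-03, -6.87958217e+01,  4.88342929e+01,  1.21762816e-02,
[... 260 characters left out ...]
341675,  0.08443982, -0.01905651]), 'finger_force': 0.0, 'grip_width': 0.9982795240518958}
{'intrinsics': array([[289.44140179,   0.        , 317.46036529],
       [  0.        , 289.44140179, 193.51605634],
       [  0.        ,   0.        ,   1.        ]]), 'dist_coeffs': array([-0.0484808,  0.       ,  0.       ,  0.       ,  0.       ]), 'T_tool_cam': array([[ 3.53655318e-04,  9.63262968e-01,  2.68559733e-01,
         6.74627272e-02],
       [ 9.99999623e-01, -5.53641907e-04,  6.68929625e-04,
         2.82003992e-04],
       [ 7.93041058e-04,  2.68559395e-01, -9.63262800e-01,
        -1.18013771e-01],
       [ 0.00000000e+00,  0.00000000e+00,  0.00000000e+00,
         1.00000000e+00]])}
```

View pics/scene0.png

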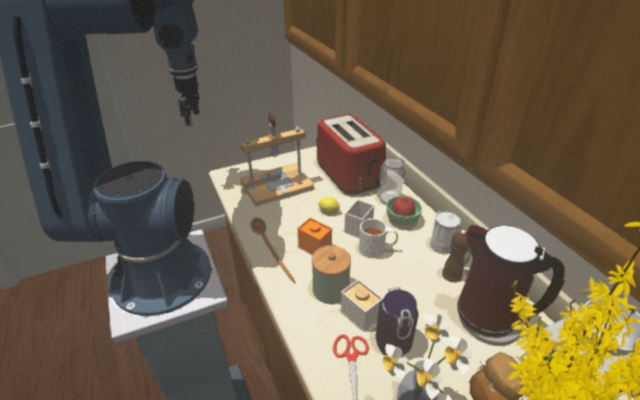

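View pics/top0.png

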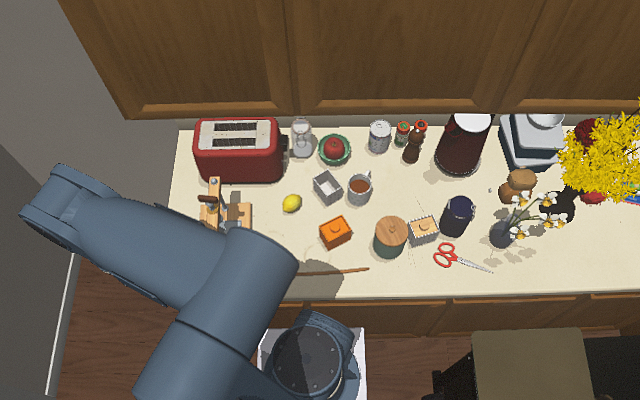

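Candidates: the white mould with a wooden insert at top (424,229) / scene (361,303); the orange look-alike at top (336,232); the empty mould at top (328,187). The description fits the first, standing between canister and jar. The press is at scene (275,170) and top (225,205). I'll check with one close crop.

```bash
python3 - <<'E'
import cv2,numpy as np
s=cv2.imread('pics/scene0.png');t=cv2.imread('pics/top0.png')
f=lambda i,x,y:cv2.resize(i[y:y+75,x:x+100],(400,300),interpolation=cv2.INTER_CUBIC)
cv2.imwrite('pics/c0.png',np.vstack([np.hstack([f(s,315,265),f(s,228,108+20)]),np.hstack([f(t,375,190),f(t,180,165)])]))
E
```

```text
(no output)
```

View pics/c0.png

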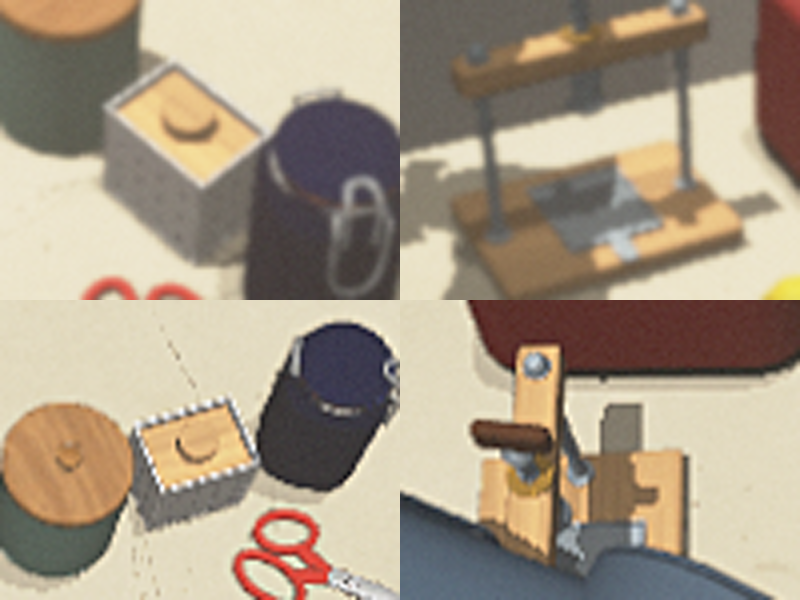

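The crop confirms the choice: a wooden follower with round boss in a white box, with rim corners visible in both views. The press tray, nuts and base corners are visible in the scene view.

```bash
python3 - <<'E'
from h import *
S=cam('scene');T=cam('top')
f=lambda a,ox,oy:np.array(a)/4+[ox,oy]-.4
sm=f([(105,103),(172,63),(268,133),(200,187)],315,265)
tm=f([(158,490-300),(133,435-300),(232,400-300),(259,463-300)],375,190)
for n,c,p in(('s',S,sm),('t',T,tm)):
    P=onz(c,p,.08);print(n,P.round(3)[:,:2].tolist(),P.mean(0).round(4),[np.linalg.norm(P[i]-P[(i+1)%4]).round(3) for i in range(4)],
      [np.degrees(np.arctan2(*(P[(i+1)%4]-P[i])[1::-1])).round(1) for i in range(4)])
nut=onz(S,f([(79,46),(280,3)],228,128),.217);print('nuts',nut,nut.mean(0),nut[1]-nut[0],np.linalg.norm(nut[1]-nut[0]))
base=onz(S,f([(52,205),(342,235),(260,145)],228,128),.024);print('base',base)
tray=onz(S,f([(128,185),(216,160),(260,225),(172,253)],228,128),.03);print('tray',tray,tray.mean(0))
post=onz(S,f([(98,238),(286,187)],228,128),.024);print('post',post,post.mean(0))
print('nutT',onz(T,f([(137,63)],180,165),.217),'trib',tri(S,f([(280,3)],228,128)[0],T,f([(137,63)],180,165)[0]))
can=onz(T,f([(67,163)],375,190),.14);print('can',can, 'jar',onz(T,f([(350,60)],375,190),.15))
E
```

```text
s [[0.406, -0.322], [0.459, -0.311], [0.485, -0.386], [0.427, -0.403]] [ 0.4443 -0.3553  0.08  ] [np.float64(0.055), np.float64(0.079), np.float64(0.06), np.float64(0.084)] [np.float64(11.6), np.float64(-71.5), np.float64(-163.1), np.float64(104.5)]
t [[0.409, -0.321], [0.456, -0.306], [0.485, -0.387], [0.43, -0.403]] [ 0.4453 -0.3541  0.08  ] [np.float64(0.05), np.float64(0.086), np.float64(0.057), np.float64(0.084)] [np.float64(18.2), np.float64(-70.4), np.float64(-164.3), np.float64(104.7)]
nuts [[0.36364319 0.28089158 0.217     ]
 [0.54306638 0.2802405  0.217     ]] [0.45335479 0.28056604 0.217     ] [ 0.17942319 -0.00065108  0.        ] 0.17942436748078225
base [[0.33726097 0.34977406 0.024     ]
 [0.55857971 0.1914607  0.024     ]
 [0.54868922 0.36399305 0.024     ]]
tray [[0.40871803 0.34260074 0.03      ]
 [0.49773396 0.34792073 0.03      ]
 [0.49526724 0.22929202 0.03      ]
 [0.40971937 0.22233437 0.03      ]] [0.45285965 0.28553697 0.03      ]
post [[0.35986458 0.280686   0.024     ]
 [0.54318941 0.28492436 0.024     ]] [0.451527   0.28280518 0.024     ]
nutT [[0.5442015  0.28450623 0.217     ]] trib (array([0.54526902, 0.28514512, 0.21445894]), np.float64(0.0006697007564207237))
can [[ 0.40677966 -0.24379817  0.14      ]] jar [[ 0.48407204 -0.46553831  0.15      ]]
```

```bash
cat >> h.py <<'E'
def plan(p,R,s=None):
    s=s or readout.observe();R0=Rn.from_euler('xyz',s['orientation'])
    R=R if isinstance(R,Rn) else Rn.from_euler('xyz',R)
    print('t',s['clock'],'tcp',np.round(s['tcp_pos'],4),'rpy',np.round(s['orientation'],3),'q',np.round(s['joints'],2),'w',round(s['grip_width'],3),'F',np.round(s['wrist_force'],1))
    print('rot(tool)',(R0.inv()*R).as_rotvec().round(4),'then shift(tool)',R.inv().apply(np.array(p)-s['tcp_pos']).round(4))
def down(yawdeg): return Rn.from_euler('xyz',[np.pi,0,np.radians(yawdeg)])
E
python3 - <<'E'
from h import *
plan([.445,-.355,.25],down(106.6))
T=cam('top')
for n,p,z in(('lemon',(291,203),.03),('orange',(336,232),.07),('empty',(328,187),.08),('spoonL',(290,273),.01),('spoonR',(368,268),.01),('mug',(360,188),.09)):print(n,onz(T,[p],z).round(3))
E
```

```text
t 0.1 tcp [0.2209 0.4483 0.2559] rpy [-3.141  0.     2.684] q [ 1.11  0.21 -0.03  1.32 -0.    1.57] w 1.003 F [ 0.2  0.4 -1. ]
rot(tool) [-1.000e-03  4.000e-04  8.233e-01] then shift(tool) [-0.8338 -0.0147  0.0059]
lemon [[0.56  0.067 0.03 ]]
orange [[ 0.435 -0.08   0.07 ]]
empty [[ 0.591 -0.057  0.08 ]]
spoonL [[0.323 0.067 0.01 ]]
spoonR [[ 0.336 -0.179  0.01 ]]
mug [[ 0.58 -0.16  0.09]]
```

{"name": "drive_tool", "arguments": {
  "steps": [
    [[0,0,0,0,0,0.103,1],[0,0,0,0,0,0.103,1],[0,0,0,0,0,0.103,1],[0,0,0,0,0,0.103,1],[0,0,0,0,0,0.103,1],[0,0,0,0,0,0.103,1],[0,0,0,0,0,0.103,1],[0,0,0,0,0,0.103,1]]
  ]
}}

```text
clock: 1.1
tcp_pos: [0.2209, 0.4483, 0.256]
orientation: [-3.141, 0.001, 1.856]
wrist_force: [0.0, 0.2, 0.5]
grip_width: 1.004
finger_force: 0.0
```

{"name": "drive_tool", "arguments": {
  "steps": [
    [[-0.035,-0.0006,0,0,0,0,1],[-0.035,-0.0006,0,0,0,0,1],[-0.035,-0.0006,0,0,0,0,1],[-0.035,-0.0006,0,0,0,0,1],[-0.035,-0.0006,0,0,0,0,1],[-0.035,-0.0006,0,0,0,0,1],[-0.035,-0.0006,0,0,0,0,1],[-0.035,-0.0006,0,0,0,0,1]]
  ]
}}

```text
clock: 2.1
tcp_pos: [0.2962, 0.1776, 0.2562]
orientation: [-3.141, 0.0, 1.86]
wrist_force: [0.7, -0.4, 0.8]
grip_width: 1.0
finger_force: 0.0
```

{"name": "drive_tool", "arguments": {
  "steps": [
    [[-0.035,-0.0006,0,0,0,0,1],[-0.035,-0.0006,0,0,0,0,1],[-0.035,-0.0006,0,0,0,0,1],[-0.035,-0.0006,0,0,0,0,1],[-0.035,-0.0006,0,0,0,0,1],[-0.035,-0.0006,0,0,0,0,1],[-0.035,-0.0006,0,0,0,0,1],[-0.035,-0.0006,0,0,0,0,1]]
  ]
}}

```text
clock: 3.1
tcp_pos: [0.3714, -0.0922, 0.2562]
orientation: [-3.141, -0.0, 1.86]
wrist_force: [0.6, 0.4, -0.1]
grip_width: 0.998
finger_force: 0.0
```

{"name": "drive_tool", "arguments": {
  "steps": [
    [[-0.035,-0.0006,0,0,0,0,1],[-0.035,-0.0006,0,0,0,0,1],[-0.035,-0.0006,0,0,0,0,1],[-0.035,-0.0006,0,0,0,0,1],[-0.035,-0.0006,0,0,0,0,1],[-0.035,-0.0006,0,0,0,0,1],[0,0,0,0,0,0,1],[0,0,0,0,0,0,1]]
  ]
}}

```text
clock: 4.1
tcp_pos: [0.4275, -0.293, 0.256]
orientation: [-3.141, -0.001, 1.86]
wrist_force: [-0.1, 0.0, -0.3]
grip_width: 1.002
finger_force: 0.0
```

```bash
python3 - <<'E'
from h import *
im,s=snap('wrist','w1.png');plan([.445,-.355,.25],down(106.6),s)
C=cam('wrist',s);print(proj(C,[[.445,-.355,.09]]))
S=snap('top','t1.png')[0]
a=im[:,120:520];b=cv2.resize(S[165:240,180:280],(400,300),interpolation=2)
cv2.imwrite('pics/c1.png',np.hstack([a[:,:,::-1],cv2.copyMakeBorder(b,0,100,0,0,0)[:,:,::-1]]))
E
```

```text
t 4.1 tcp [ 0.4275 -0.293   0.256 ] rpy [-3.141e+00 -1.000e-03  1.860e+00] q [-0.6   0.25  0.01  1.33  0.    0.68] w 1.002 F [-0.1  0.  -0.3]
rot(tool) [-0.0004 -0.0008 -0.0009] then shift(tool) [-0.0644 -0.001   0.006 ]
[[316.22871394 241.30872132]]
```

View pics/c1.png

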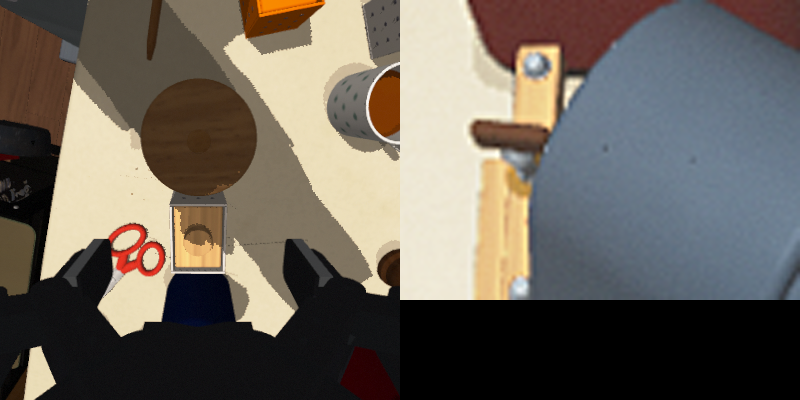

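The wrist view shows the mould rim with corners near (291,207), (346,207), (346,272), (291,272), well aligned with the jaws. The top crop shows both press nuts, at about (314,181) and (309,237).

```bash
python3 - <<'E'
from h import *
im=cv2.imread('pics/w1.png');s=readout.observe();C=cam('wrist',s)
P=onz(C,[(291,206.5),(345.5,206.5),(346.5,272),(290.5,272)],.08);print(P.round(4)[:,:2],P.mean(0),[np.degrees(np.arctan2(*(P[b]-P[a])[1::-1])).round(2) for a,b in((3,0),(2,1),(0,1),(3,2))],[np.linalg.norm(P[b]-P[a]).round(4) for a,b in((3,0),(2,1),(0,1),(3,2))])
g=P.mean(0)
T=cam('top');S=cam('scene')
n=onz(T,np.array([(137,65),(119,289)])/4+[180-.4,165-.4],.217);print('nuts',n,n.mean(0),n[0]-n[1])
plan([g[0],g[1],.068],down(106.6),s)
t=cv2.imread('pics/top0.png')
E
```

```text
[[ 0.4091 -0.3282]
 [ 0.465  -0.3115]
 [ 0.4908 -0.3863]
 [ 0.4292 -0.4047]] [ 0.44854513 -0.35765436  0.08      ] [np.float64(104.71), np.float64(109.02), np.float64(16.62), np.float64(16.62)] [np.float64(0.0791), np.float64(0.0791), np.float64(0.0583), np.float64(0.0642)]
nuts [[0.54248085 0.28434954 0.217     ]
 [0.36068314 0.28113663 0.217     ]] [0.451582   0.28274309 0.217     ] [0.18179771 0.00321291 0.        ]
t 4.2 tcp [ 0.4276 -0.2926  0.2563] rpy [-3.141 -0.     1.86 ] q [-0.6   0.25  0.01  1.33  0.    0.68] w 0.998 F [ 0.7 -0.1 -0.2]
rot(tool) [-0.0001 -0.0002 -0.0001] then shift(tool) [-0.0683  0.0015  0.1883]
```

{"name": "drive_tool", "arguments": {
  "steps": [
    [[-0.0085,0,0,0,0,0,1],[-0.0085,0,0,0,0,0,1],[-0.0085,0,0,0,0,0,1],[-0.0085,0,0,0,0,0,1],[-0.0085,0,0,0,0,0,1],[-0.0085,0,0,0,0,0,1],[-0.0085,0.001,0,0,0,0,1],[-0.0075,0,0,0,0,0,1]]
  ]
}}

```text
clock: 5.2
tcp_pos: [0.448, -0.3578, 0.2562]
orientation: [-3.142, -0.0, 1.86]
wrist_force: [0.5, 0.1, 0.4]
grip_width: 1.0
finger_force: 0.0
```

{"name": "drive_tool", "arguments": {
  "steps": [
    [[0,0,0.03,0,0,0,1],[0,0,0.03,0,0,0,1],[0,0,0.03,0,0,0,1],[0,0,0.03,0,0,0,1],[0,0,0.025,0,0,0,1],[0,0,0.02,0,0,0,1],[0,0,0.015,0,0,0,1],[0,0,0.008,0,0,0,1]]
  ]
}}

```text
clock: 6.2
tcp_pos: [0.4478, -0.3573, 0.0677]
orientation: [-3.141, -0.0, 1.86]
wrist_force: [0.1, 0.1, -0.2]
grip_width: 1.002
finger_force: 0.0
```

{"name": "drive_tool", "arguments": {
  "steps": [
    [[0,0,0,0,0,0,0.3],[0,0,0,0,0,0,-1],[0,0,0,0,0,0,-1],[0,0,0,0,0,0,-1],[0,0,0,0,0,0,-1],[0,0,0,0,0,0,-1],[0,0,0,0,0,0,-1],[0,0,0,0,0,0,-1]]
  ]
}}

```text
clock: 7.2
tcp_pos: [0.4481, -0.3575, 0.0689]
orientation: [3.141, 0.001, 1.86]
wrist_force: [-1.5, -0.5, 6.8]
grip_width: 0.718
finger_force: 67.0
```

{"name": "drive_tool", "arguments": {
  "steps": [
    [[0,0,-0.01,0,0,0,-1],[0,0,-0.02,0,0,0,-1],[0,0,-0.03,0,0,0,-1],[0,0,-0.03,0,0,0,-1],[0,0,-0.03,0,0,0,-1],[0,0,-0.03,0,0,0,-1],[0,0,-0.03,0,0,0,-1],[0,0,-0.015,0,0,0,-1]]
  ]
}}

```text
clock: 8.2
tcp_pos: [0.4481, -0.3574, 0.265]
orientation: [3.141, 0.001, 1.86]
wrist_force: [0.2, -0.2, -4.4]
grip_width: 0.715
finger_force: 66.9
```

{"name": "drive_tool", "arguments": {
  "steps": [
    [[0,0,0,0,0,0.068,-1],[0,0,0,0,0,0.068,-1],[0,0,0,0,0,0.068,-1],[0,0,0,0,0,0.068,-1],[0.01,0,0,0,0,0,-1],[0.02,0,0,0,0,0,-1],[0.03,-0.0025,0,0,0,0,-1],[0.04,-0.0025,0,0,0,0,-1]]
  ]
}}

```text
clock: 9.2
tcp_pos: [0.4407, -0.2561, 0.2629]
orientation: [-3.141, -0.0, 1.589]
wrist_force: [1.1, 0.6, -4.8]
grip_width: 0.715
finger_force: 66.7
```

{"name": "drive_tool", "arguments": {
  "steps": [
    [[0.04,-0.0025,0,0,0,0,-1],[0.04,-0.0025,0,0,0,0,-1],[0.04,-0.0025,0,0,0,0,-1],[0.04,-0.0025,0,0,0,0,-1],[0.04,-0.0025,0,0,0,0,-1],[0.04,-0.0025,0,0,0,0,-1],[0.04,0,0,0,0,0,-1],[0.03,0,0,0,0,0,-1]]
  ]
}}

```text
clock: 10.2
tcp_pos: [0.42, 0.0542, 0.2632]
orientation: [-3.142, -0.0, 1.591]
wrist_force: [0.4, -1.3, -5.0]
grip_width: 0.716
finger_force: 66.7
```

```bash
python3 - <<'E'
from h import *
plan([.42,.075,.068],down(91))
im,s=snap('wrist','w2.png');t,_=snap('scene','s2.png')
b=cv2.resize(t[120:210,220:340],(400,300),interpolation=2)
cv2.imwrite('pics/c2.png',np.hstack([im[:,120:520,::-1],cv2.copyMakeBorder(b,0,100,0,0,0)[:,:,::-1]]))
E
```

```text
t 10.2 tcp [0.42   0.0542 0.2632] rpy [-3.142 -0.     1.591] q [ 0.13  0.05 -0.2   1.32  0.    1.68] w 0.716 F [ 0.4 -1.3 -5. ]
rot(tool) [-0.0001 -0.0002  0.0025] then shift(tool) [0.0208 0.0003 0.1952]
```

View pics/c2.png

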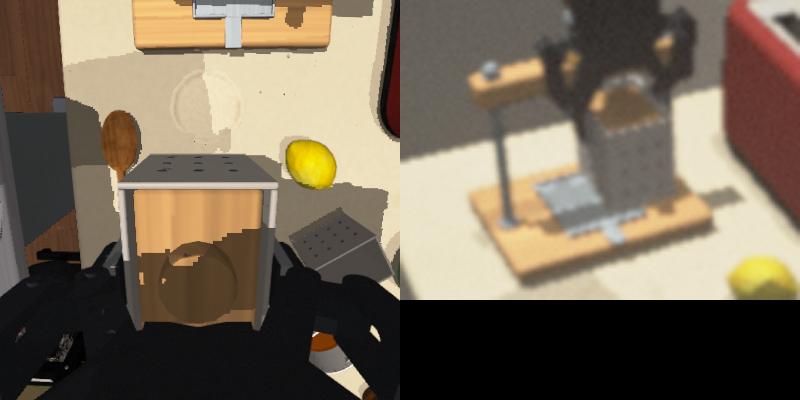

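The wrist view shows the held mould upright, with the lemon at (431,163), spoon at (241,140), the press base front edge at (255,48)–(451,45), the spout at about (354,30), and a faint ring at (326,105) on the worktop.

```bash
python3 - <<'E'
from h import *
s=readout.observe();C=cam('wrist',s)
p=lambda l,z:print(onz(C,np.array(l)+[120,0],z).round(4)[:,:2].tolist())
p([(135,48),(331,45)],0);p([(134,26),(331,24)],.024)
p([(193,14),(276,13),(226,18),(242,18)],.026)
p([(172,105),(242,105),(206,70),(206,138)],0)
p([(287,165),(337,165),(305,188)],.025);p([(138,140),(118,183),(122,110)],.01)
print('rim',onz(C,[(120+120,185),(277+120,185)],s['tcp_pos'][2]+.012).round(4))
print('setdown',proj(C,[[.42,.075,0],[.451,.117,0],[.389,.033,0]])-[120,0])
E
```

```text
[[0.3414, 0.1984], [0.5804, 0.2086]]
[[0.3457, 0.2167], [0.5676, 0.2253]]
[[0.4117, 0.2295], [0.5036, 0.2333], [0.4484, 0.2263], [0.4661, 0.2269]]
[[0.3866, 0.1321], [0.4752, 0.1342], [0.4284, 0.1747], [0.4308, 0.0917]]
[[0.5323, 0.063], [0.5959, 0.0647], [0.5586, 0.0339]]
[[0.3442, 0.0883], [0.3159, 0.0315], [0.3253, 0.1248]]
rim [[0.3904 0.0959 0.2752]
 [0.4498 0.0972 0.2752]]
setdown [[197.38126213 150.69277426]
 [222.33287887 118.42711114]
 [173.76827431 181.30447801]]
```

```bash
python3 - <<'E'
import cv2
i=cv2.imread('pics/w2.png');cv2.imwrite('pics/c3.png',cv2.resize(i[0:200,240:480],None,fx=3,fy=3,interpolation=2))
E
```

```text
(no output)
```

View pics/c3.png

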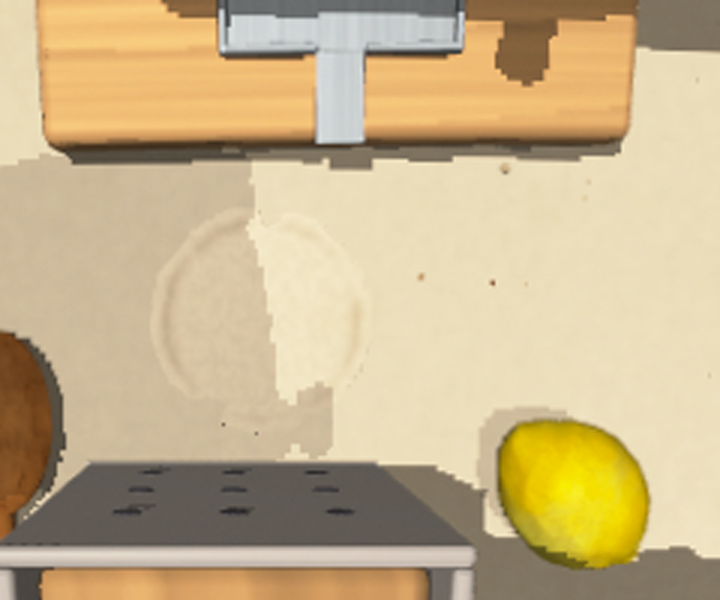

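The ring is a faded stain, flat. The front top edge of the press base runs (254,47) to (451,46), and the tray's front corners are (313,17) and (395,17).

```bash
python3 - <<'E'
from h import *
s=readout.observe();C=cam('wrist',s)
for l,z in(([(254.3,46.5),(450.7,45.3)],.023),([(313,16.7),(394.7,16.7)],.03),([(345.5,46),(361.7,46),(345.8,18),(361.5,18)],.028)):
    P=onz(C,l,z);print(P.round(4)[:,:2].tolist(),P.mean(0).round(4),np.degrees(np.arctan2(*(P[1]-P[0])[1::-1])).round(2))
plan([.42,.07,.07],down(91),s)
E
```

```text
[[0.3453, 0.1954], [0.5703, 0.2031]] [0.4578 0.1993 0.023 ] 1.94
[[0.4119, 0.2256], [0.5015, 0.2282]] [0.4567 0.2269 0.03  ] 1.69
[[0.4489, 0.1969], [0.4671, 0.1974], [0.448, 0.2258], [0.4653, 0.2263]] [0.4573 0.2116 0.028 ] 1.62
t 10.3 tcp [0.4201 0.0549 0.2632] rpy [-3.141e+00 -1.000e-03  1.593e+00] q [ 0.13  0.06 -0.2   1.32  0.    1.68] w 0.719 F [-0.2  0.5 -4.5]
rot(tool) [-0.0003 -0.0008  0.0045] then shift(tool) [0.0151 0.0002 0.1932]
```

{"name": "drive_tool", "arguments": {
  "steps": [
    [[0.005,0,0.02,0,0,0.004,-1],[0.005,0,0.035,0,0,0,-1],[0.005,0,0.04,0,0,0,-1],[0,0,0.04,0,0,0,-1],[0,0,0.03,0,0,0,-1],[0,0,0.015,0,0,0,-1],[0,0,0.008,0,0,0,-1],[0,0,0.004,0,0,0,-1]]
  ]
}}

```text
clock: 11.3
tcp_pos: [0.4206, 0.0673, 0.0713]
orientation: [3.142, 0.0, 1.584]
wrist_force: [0.1, -0.6, -4.6]
grip_width: 0.714
finger_force: 66.8
```

{"name": "drive_tool", "arguments": {
  "steps": [
    [[0,0,0.001,0,0,0,-1],[0,0,0.0005,0,0,0,-1],[0,0,0,0,0,0,-1],[0,0,0,0,0,0,0.6],[0,0,0,0,0,0,1],[0,0,0,0,0,0,1],[0,0,0,0,0,0,1],[0,0,0,0,0,0,1]]
  ]
}}

```text
clock: 12.3
tcp_pos: [0.4207, 0.0673, 0.0698]
orientation: [3.141, -0.0, 1.584]
wrist_force: [-0.0, 0.9, -1.4]
grip_width: 0.999
finger_force: 0.0
```

```bash
python3 - <<'E'
from h import *
f=1.75;g=0.0
for th in (45,50):
  # tool: start from down(91.75), then rotate about tool y so z leans to +press x
  for sg in(1,-1):
    R=down(91)*Rn.from_rotvec([0,sg*np.radians(th),0]);z=R.as_matrix()[:,2]
    if z[1]>0:
      d=np.array([-np.sin(np.radians(1)),np.cos(np.radians(1)),0])
      gp=np.array([.42,.07,.058])-.013*d
      print(th,sg,'x',R.as_matrix()[:,0].round(2));plan(gp-.006*z,R)
      pre=gp-.006*z-.13*z; print('pre',pre.round(3)); plan(pre,R)
E
```

```text
45 1 x [-0.01  0.71  0.71]
t 12.3 tcp [0.4207 0.0673 0.0698] rpy [ 3.141 -0.     1.584] q [ 0.16  0.19 -0.56  0.82 -0.    1.72] w 0.999 F [-0.   0.9 -1.4]
rot(tool) [ 0.0019  0.7854 -0.0042] then shift(tool) [-0.0157 -0.0007 -0.0049]
pre [ 0.422 -0.039  0.154]
t 12.3 tcp [0.4207 0.0673 0.0698] rpy [ 3.141 -0.     1.584] q [ 0.16  0.19 -0.56  0.82 -0.    1.72] w 0.999 F [-0.   0.9 -1.4]
rot(tool) [ 0.0019  0.7854 -0.0042] then shift(tool) [-0.0157 -0.0007 -0.1349]
50 1 x [-0.01  0.64  0.77]
t 12.3 tcp [0.4207 0.0673 0.0698] rpy [ 3.141 -0.     1.584] q [ 0.16  0.19 -0.56  0.82 -0.    1.72] w 0.999 F [-0.   0.9 -1.4]
rot(tool) [ 0.0021  0.8726 -0.0041] then shift(tool) [-0.0157 -0.0007 -0.0063]
pre [ 0.422 -0.047  0.145]
t 12.3 tcp [0.4207 0.0673 0.0698] rpy [ 3.141 -0.     1.584] q [ 0.16  0.19 -0.56  0.82 -0.    1.72] w 0.999 F [-0.   0.9 -1.4]
rot(tool) [ 0.0021  0.8726 -0.0041] then shift(tool) [-0.0157 -0.0007 -0.1363]
```

{"name": "drive_tool", "arguments": {
  "steps": [
    [[0,0,-0.01,0,0,0,1],[0,0,0,0,0.112,0,1],[0,0,0,0,0.112,0,1],[0,0,0,0,0.112,0,1],[0,0,0,0,0.112,0,1],[0,0,0,0,0.112,0,1],[0,0,0,0,0.112,0,1],[0,0,0,0,0.112,0,1]]
  ]
}}

```text
clock: 13.3
tcp_pos: [0.4213, 0.067, 0.0807]
orientation: [3.139, -0.787, 1.585]
wrist_force: [-1.4, -0.4, 0.1]
grip_width: 0.999
finger_force: 0.0
```

```bash
python3 - <<'E'
from h import *
R=down(91)*Rn.from_rotvec([0,np.pi/4,0])
plan([.421,.043,.066],R)
im,s=snap('wrist','w3.png');cv2.imwrite('pics/w3.png',im[:,:,::-1])
E
```

```text
t 13.3 tcp [0.4213 0.067  0.0807] rpy [ 3.139 -0.787  1.585] q [-0.32  0.41 -0.5   0.97  0.74  1.12] w 0.999 F [-1.4 -0.4  0.1]
rot(tool) [ 0.0049 -0.0017 -0.0023] then shift(tool) [-0.0274 -0.0007 -0.0065]
```

View pics/w3.png

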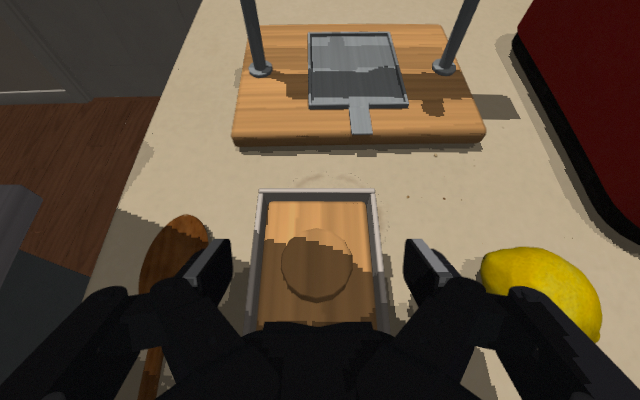

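The leaned wrist view shows the mould between the open fingers: far rim corners (259,191) and (375,190), boss (317,264). The tray rim's outer corners are (308,33), (394,32), (408,105) and (306,107); the post feet are (260,68) and (445,67).

```bash
python3 - <<'E'
from h import *
s=readout.observe();C=cam('wrist',s)
def q(l,z):
    P=onz(C,l,z);print(P.round(4)[:,:2].tolist(),P.mean(0).round(4),np.degrees(np.arctan2(*(P[1]-P[0])[1::-1])).round(2));return P
q([(308,33),(394,32),(408,105),(306,107)],.03);q([(260,70),(444,68)],.026);q([(234,138),(485,133)],.022)
q([(259,191),(375,190)],.08);q([(317,264)],.09)
im=cv2.imread('pics/w3.png')[160:320,240:400];cv2.imwrite('pics/bo.png',cv2.resize(im,(640,640),interpolation=2))
E
```

```text
[[0.4078, 0.3344], [0.5014, 0.3384], [0.4993, 0.2255], [0.4093, 0.2215]] [0.4544 0.2799 0.03  ] 2.43
[[0.3618, 0.277], [0.5459, 0.2836]] [0.4538 0.2803 0.026 ] 2.06
[[0.3486, 0.1926], [0.5659, 0.2015]] [0.4572 0.1971 0.022 ] 2.34
[[0.39, 0.1069], [0.451, 0.1082]] [0.4205 0.1075 0.08  ] 1.22Traceback (most recent call last):
  File "<stdin>", line 6, in <module>
  File "<stdin>", line 4, in q
IndexError: index 1 is out of bounds for axis 0 with size 1
```

{"name": "drive_tool", "arguments": {
  "steps": [
    [[-0.005,0,-0.0013,0,0,0,1],[-0.005,0,-0.0013,0,0,0,1],[-0.005,0,-0.0013,0,0,0,1],[-0.005,0,-0.0013,0,0,0,1],[-0.0045,0,-0.0013,0,0,0,1],[-0.003,0,0,0,0,0,1],[0,0,0,0,0,0,0.5],[0,0,0,0,0,0,-1]]
  ]
}}

```text
clock: 14.35
tcp_pos: [0.421, 0.0433, 0.0651]
orientation: [-3.142, -0.784, 1.584]
wrist_force: [0.1, -1.0, 0.4]
grip_width: 0.722
finger_force: 64.8
```

{"name": "drive_tool", "arguments": {
  "steps": [
    [[0,0,0,0,0,0,-1],[0,0,0,0,0,0,-1],[0,0,0,0,0,0,-1],[0,0,0,0,0,0,-1],[0,0,0,0,0,0,-1],[0,0,0,0,0,0,-1],[0,0,0,0,0,0,-1],[0,0,0,0,0,0,-1]]
  ]
}}

```text
clock: 15.35
tcp_pos: [0.421, 0.0433, 0.0651]
orientation: [3.142, -0.784, 1.584]
wrist_force: [-1.1, -4.2, 5.8]
grip_width: 0.723
finger_force: 65.4
```

```bash
python3 - <<'E'
from h import *
im,s=snap('wrist','w4.png');print(s['tcp_pos'],s['orientation'],s['joints'].round(2),s['torque'])
cv2.imwrite('pics/c4.png',np.vstack([cv2.resize(im[:200,200:460,::-1],(780,600),interpolation=2)]))
E
```

```text
[0.42098049 0.04327348 0.06508071] [ 3.14158581 -0.78405816  1.58369568] [-0.37  0.46 -0.48  0.99  0.72  1.06] [-0.43132475  0.45684308  0.29789537]
```

View pics/c4.png

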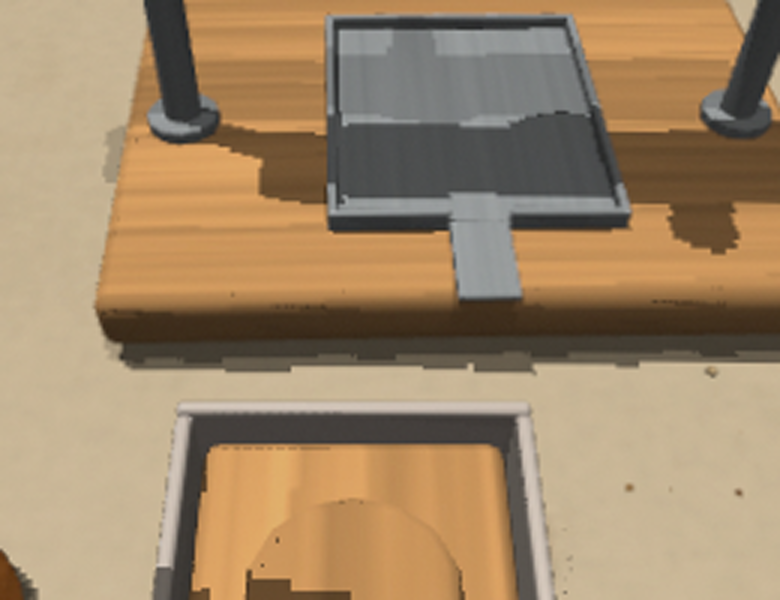

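The view shows the tray rim corners at (309,5), (391,5), (409,71) and (310,71), and the held mould's far rim corners at (259,135) and (377,135).

```bash
python3 - <<'E'
from h import *
s=readout.observe();C=cam('wrist',s)
def q(n,l,z):
    P=onz(C,np.array(l)/3+[200-.3,-.3],z);print(n,P.round(4)[:,:2].tolist(),P.mean(0).round(4),np.degrees(np.arctan2(*(P[1]-P[0])[1::-1])).round(2));return P
t=q('tray',[(328,16),(572,15),(628,213),(331,213)],.03)
print('side dirs',[np.degrees(np.arctan2(*(t[a]-t[b])[1::-1])).round(2) for a,b in((0,3),(1,2))])
q('post',[(183,122),(738,117)],.028);q('base',[(100,308),(780,298)],.023)
m=q('rim',[(178,404),(530,404)],.08)
q('boss',[(247,600),(463,600)],.09)
yaw=np.degrees(s['orientation'][2]);print('tool yaw',yaw)
E
```

```text
tray [[0.4086, 0.3348], [0.4967, 0.3379], [0.5, 0.2274], [0.4126, 0.2254]] [0.4544 0.2814 0.03  ] 2.04
side dirs [np.float64(92.1), np.float64(91.68)]
post [[0.3632, 0.2732], [0.5454, 0.2806]] [0.4543 0.2769 0.028 ] 2.3
base [[0.3481, 0.1933], [0.5419, 0.2008]] [0.445  0.1971 0.023 ] 2.22
rim [[0.39, 0.1091], [0.4515, 0.1099]] [0.4207 0.1095 0.08  ] 0.76
boss [[0.4064, 0.0651], [0.4365, 0.0655]] [0.4214 0.0653 0.09  ] 0.76
tool yaw 90.74217158659742
```

{"name": "drive_tool", "arguments": {
  "steps": [
    [[0.003,0,-0.003,0,0,0,-1],[0.006,0,-0.006,0,0,0,-1],[0.008,0,-0.008,0,0,0,-1],[0.0063,0,-0.0063,0.0142,0,-0.0142,-1],[0,0.01,0,0,0,0,-1],[0,0.01,0,0,0,0,-1],[0,0.01,0,0,0,0,-1],[0,0.0107,0,0,0,0,-1]]
  ]
}}

```text
clock: 16.4
tcp_pos: [0.4623, 0.0447, 0.0977]
orientation: [-3.141, -0.784, 1.603]
wrist_force: [1.2, 0.2, -4.6]
grip_width: 0.716
finger_force: 66.0
```

{"name": "drive_tool", "arguments": {
  "steps": [
    [[0.01,0,0.01,0,0,0,-1],[0.014,0,0.014,0,0,0,-1],[0.014,0,0.014,0,0,0,-1],[0.014,0,0.014,0,0,0,-1],[0.014,0,0.014,0,0,0,-1],[0.014,0,0.014,0,0,0,-1],[0.01,0,0.01,0,0,0,-1],[0,0,0,0,0,0,-1]]
  ]
}}

```text
clock: 17.4
tcp_pos: [0.4565, 0.173, 0.0978]
orientation: [-3.141, -0.784, 1.605]
wrist_force: [0.1, -0.7, -4.6]
grip_width: 0.719
finger_force: 66.3
```

```bash
python3 - <<'E'
from h import *
R=down(91.9)*Rn.from_rotvec([0,np.pi/4,0])
im,s=snap('wrist','w5.png');plan([.4546,.2578,.0981],R,s)
t,_=snap('scene','s5.png')
b=cv2.resize(t[130:205,235:335],(400,300),interpolation=2)
cv2.imwrite('pics/c5.png',np.hstack([im[:,120:520,::-1],cv2.copyMakeBorder(b,0,100,0,0,0)[:,:,::-1]]))
E
```

```text
t 17.4 tcp [0.4565 0.173  0.0978] rpy [-3.141 -0.784  1.605] q [-0.07  0.36 -0.5   0.81  0.78  1.42] w 0.719 F [ 0.1 -0.7 -4.6]
rot(tool) [-0.0015  0.0012  0.0008] then shift(tool) [0.0602 0.0009 0.0597]
```

View pics/c5.png

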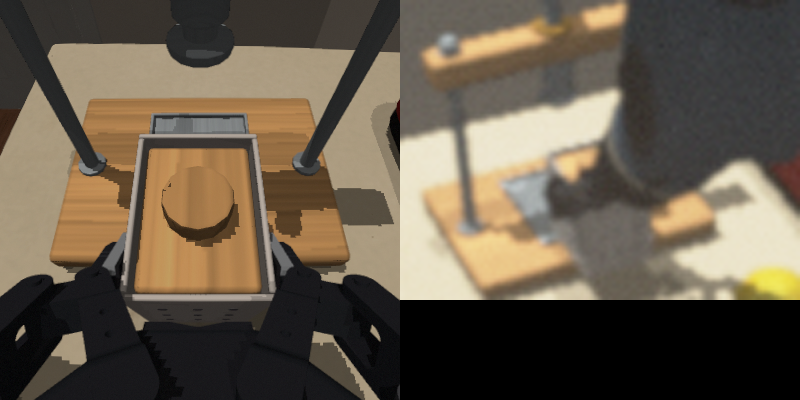

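The view shows the foot disc at (287..353, 46), centre column 320, and the boss on the follower at (318,200). The mould is level in the hand and lines up with the tray at (270..368, 125). I'll compare foot and boss positions numerically.

```bash
python3 - <<'E'
from h import *
s=readout.observe();C=cam('wrist',s)
f=onz(C,[(287,46),(353,46)],.136);print('foot',f.round(4),np.linalg.norm(f[1]-f[0]),f.mean(0))
for z in(.119,.1225,.126):
  b=onz(C,[(282.5,199),(354,199)],z);print('boss',z,b.round(4)[:,:2].tolist(),np.linalg.norm(b[1]-b[0]),b.mean(0)[:2])
r=onz(C,[(120+137,135),(120+258,135),(392.5,299),(242,299)],.1127);print('rim',r.round(4)[:,:2].tolist(),r.mean(0),np.degrees(np.arctan2(*(r[1]-r[0])[1::-1])))
p=onz(C,[(120+93,165),(120+306,165)],.028);print('posts',p,p.mean(0),np.degrees(np.arctan2(*(p[1]-p[0])[1::-1])))
t=onz(C,[(120+153,114),(120+248,113)],.03);print('tray back',t,t.mean(0))
print(s['tcp_pos'])
E
```

```text
foot [[0.4378 0.2783 0.136 ]
 [0.4727 0.2795 0.136 ]] 0.03486254541375433 [0.4552612 0.2789056 0.136    ]
boss 0.119 [[0.4416, 0.1959], [0.4725, 0.1969]] 0.030958396053810185 [0.45705431 0.19637987]
boss 0.1225 [[0.4421, 0.194], [0.4721, 0.195]] 0.029976571036197615 [0.45710909 0.19450212]
boss 0.126 [[0.4427, 0.1921], [0.4717, 0.1931]] 0.028994746018585045 [0.45716387 0.19262437]
rim [[0.4236, 0.2367], [0.487, 0.2388], [0.4871, 0.1568], [0.4289, 0.1549]] [0.45666058 0.19680179 0.1127    ] 1.9202203008247363
posts [[0.36505721 0.27496506 0.028     ]
 [0.54620783 0.28106855 0.028     ]] [0.45563252 0.2780168  0.028     ] 1.9297337085262807
tray back [[0.41022617 0.33323404 0.03      ]
 [0.49949967 0.33754427 0.03      ]] [0.45486292 0.33538916 0.03      ]
[0.45702368 0.17204268 0.09772241]
```

{"name": "drive_tool", "arguments": {
  "steps": [
    [[0.005,0,0.005,0,0,0,-1],[0.009,0.0006,0.009,0,0,0,-1],[0.01,0.0006,0.01,0,0,0,-1],[0.01,0,0.01,0,0,0,-1],[0.01,0,0.01,0,0,0,-1],[0.008,0,0.008,0,0,0,-1],[0.005,0,0.005,0,0,0,-1],[0.0028,0,0.0028,0,0,0,-1]]
  ]
}}

```text
clock: 18.5
tcp_pos: [0.4558, 0.2567, 0.0976]
orientation: [-3.141, -0.784, 1.604]
wrist_force: [0.3, 0.4, -4.0]
grip_width: 0.719
finger_force: 66.4
```

```bash
python3 - <<'E'
from h import *
R=down(91.9)*Rn.from_rotvec([0,np.pi/4,0])
im,s=snap('wrist','w6.png');plan([.4546,.2568,.0911],R,s);print(s['torque'])
C=cam('wrist',s);print(proj(C,[[.4549,.281,.134],[.4549,.281,.123]]))
E
```

```text
t 18.5 tcp [0.4558 0.2567 0.0976] rpy [-3.141 -0.784  1.604] q [ 0.11  0.32 -0.56  0.61  0.78  1.68] w 0.719 F [ 0.3  0.4 -4. ]
rot(tool) [-0.      0.0015 -0.0001] then shift(tool) [-0.0045 -0.0012  0.0047]
[-1.3382488  -0.04458797  0.00193505]
[[315.98105872 180.50801195]
 [316.10161825 194.34263141]]
```

{"name": "drive_tool", "arguments": {
  "steps": [
    [[-0.0015,0,0.0015,0,0,0,-1],[-0.0015,0,0.0015,0,0,0,-1],[-0.001,0,0.001,0,0,0,-1],[-0.0007,0,0.0007,0,0,0,-1],[-0.0004,0,0.0004,0,0,0,-1],[0,0,0,0,0,0,-1],[0,0,0,0,0,0,-1],[0,0,0,0,0,0,-1]]
  ]
}}

```text
clock: 19.55
tcp_pos: [0.456, 0.2566, 0.0911]
orientation: [3.141, -0.785, 1.604]
wrist_force: [-2.3, -4.8, 6.5]
grip_width: 0.718
finger_force: 68.0
```

```bash
python3 - <<'E'
from h import *
im,s=snap('wrist','w7.png');t,_=snap('scene','s7.png')
print(s['tcp_pos'],s['wrist_force'],s['torque'])
b=cv2.resize(t[130:205,235:335],(400,300),interpolation=2)
cv2.imwrite('pics/c7.png',np.hstack([im[:,120:520,::-1],cv2.copyMakeBorder(b,0,100,0,0,0)[:,:,::-1]]))
E
```

```text
[0.45598694 0.25655096 0.09111489] [-2.29501572 -4.81256784  6.53133933] [-0.46994921  0.88306319  0.57166926]
```

{"name": "drive_tool", "arguments": {
  "steps": [
    [[0,0,0,0,0,0,0.6],[0,0,0,0,0,0,1],[0,0,0,0,0,0,1],[0,0,0,0,0,0,1],[0,0,-0.005,0,0,0,1],[0,0,-0.015,0,0,0,1],[0,0,-0.02,0,0,0,1],[0,0,-0.025,0,0,0,1]]
  ]
}}

```text
clock: 20.65
tcp_pos: [0.4571, 0.2101, 0.137]
orientation: [-3.141, -0.784, 1.604]
wrist_force: [0.4, 0.3, 0.2]
grip_width: 1.003
finger_force: 0.0
```

{"name": "drive_tool", "arguments": {
  "steps": [
    [[0,0,-0.025,0,0,0,1],[0,0,-0.02,0,0,0,1],[0,0,-0.01,0,0,0,1],[0,0,0,0,0,0,1],[0,0,0,0,0,0,1],[0,0,0,0,0,0,1],[0,0,0,0,0,0,1],[0,0,0,0,0,0,1]]
  ]
}}

```text
clock: 21.65
tcp_pos: [0.4585, 0.1719, 0.1753]
orientation: [-3.141, -0.784, 1.604]
wrist_force: [-1.5, -0.2, -0.4]
grip_width: 1.003
finger_force: 0.0
```

```bash
python3 - <<'E'
from h import *
im,s=snap('wrist','w8.png');print(s['tcp_pos'],s['orientation'])
cv2.imwrite('pics/c8.png',cv2.resize(im[20:320,120:520,::-1],(800,600),interpolation=2))
E
```

```text
[0.45851466 0.1718989  0.17530382] [-3.14134563 -0.78403222  1.60398787]
```

View pics/c8.png

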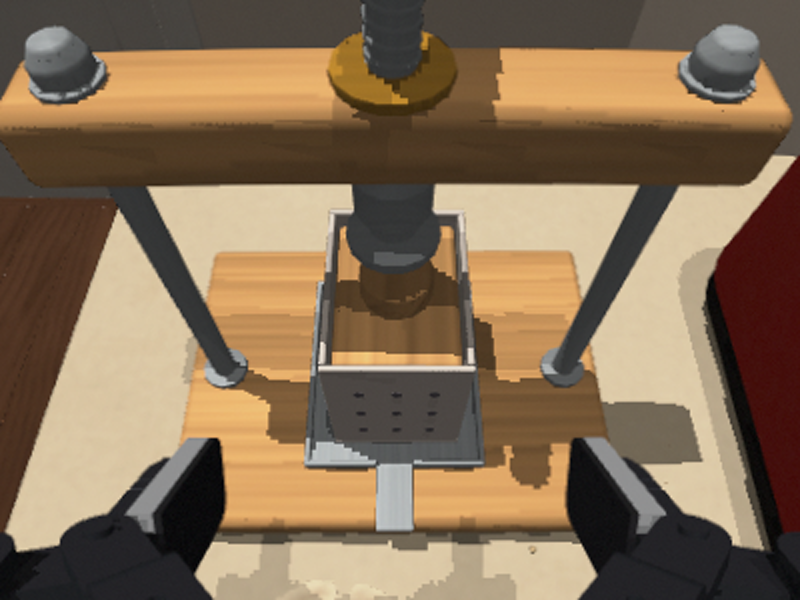

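The mould stands in the tray: front rim corners (279.5,203.5) and (358,204), tray front corners (273,253) and (361.5,253), foot disc (293..340, 140) with its lowest edge at (316,155), boss (300..336.5, 162). I'll compute the offsets.

```bash
python3 - <<'E'
from h import *
s=readout.observe();C=cam('wrist',s)
def q(n,l,z):
    P=onz(C,np.array(l)/2+[120-.25,20-.25],z);print(n,P.round(4)[:,:2].tolist(),P.mean(0).round(4)[:2], np.degrees(np.arctan2(*(P[1]-P[0])[1::-1])).round(2) if len(P)>1 else '')
q('mould front rim',[(319,368),(476,368)],.106);q('mould back rim',[(329,212),(465,212)],.106)
q('mould bottom',[(328,437),(466,438)],.026)
q('tray front',[(306,467),(483,466)],.03)
q('foot sides',[(346,240),(440,240)],.136);q('foot front edge',[(392,270)],.134)
for z in(.112,.1155,.119): q('boss%.4f'%z,[(360,288),(433,288)],z);q('boss front',[(395,318)],z-.004)
q('nuts',[(60,60),(724,60)],.21);q('posts',[(226,368),(563,368)],.028);q('screw at beam',[(367,66),(419,66)],.21)
q('knob x',[(364,0),(424,0)],.235)
q('base front',[(213,252),(574,252)],.024)
E
```

```text
mould front rim [[0.4269, 0.2396], [0.4882, 0.2416]] [0.4576 0.2406] 1.92
mould back rim [[0.4235, 0.3202], [0.486, 0.3223]] [0.4548 0.3213] 1.92
mould bottom [[0.4221, 0.2409], [0.4929, 0.2427]] [0.4575 0.2418] 1.48
tray front [[0.4132, 0.2234], [0.5004, 0.2268]] [0.4568 0.2251] 2.26
foot sides [[0.4367, 0.279], [0.4723, 0.2802]] [0.4545 0.2796] 1.91
foot front edge [[0.4546, 0.267]] [0.4546 0.267 ] 
boss0.1120 [[0.4411, 0.2739], [0.471, 0.2749]] [0.4561 0.2744] 1.92
boss front [[0.4558, 0.2624]] [0.4558 0.2624] 
boss0.1155 [[0.4414, 0.2714], [0.4708, 0.2724]] [0.4561 0.2719] 1.92
boss front [[0.4559, 0.2602]] [0.4559 0.2602] 
boss0.1190 [[0.4418, 0.269], [0.4706, 0.2699]] [0.4562 0.2695] 1.92
boss front [[0.456, 0.258]] [0.456 0.258] 
nuts [[0.3621, 0.2799], [0.5465, 0.286]] [0.4543 0.2829] 1.88
posts [[0.3632, 0.2777], [0.5465, 0.2838]] [0.4549 0.2807] 1.92
screw at beam [[0.4479, 0.2778], [0.4618, 0.2783]] [0.4549 0.2781] 1.89
knob x [[0.449, 0.2653], [0.4622, 0.2657]] [0.4556 0.2655] 1.9
base front [[0.3391, 0.3601], [0.5636, 0.3676]] [0.4514 0.3638] 1.92
```

```bash
python3 - <<'E'
from h import *
im=cv2.imread('pics/w5.png').astype(float)
g=im.mean(2)
for c in(310,318,326):
    p=g[110:310,c-1:c+2].mean(1);d=np.diff(p);i=[k for k in range(len(d)) if abs(d[k])>7];print(c,[(k+110,int(d[k])) for k in i])
for r in(150,198,270,290):
    p=g[r-1:r+2,225:410].mean(0);d=np.diff(p);print('r',r,[(k+225,int(d[k])) for k in range(len(d)) if abs(d[k])>8])
# knob bar direction in top view
t=cv2.imread('pics/t1.png')[185:215,175:225];h=cv2.cvtColor(t,cv2.COLOR_BGR2HSV)
print(h[:,:,2][4:26:2,20:46:2])
m=((h[:,:,2]<115)&(h[:,:,2]>30)&((h[:,:,0]<14)|(h[:,:,0]>170))&(h[:,:,1]>70)).astype(np.uint8)
cs=cv2.findContours(m,0,2)[0];c=max(cs,key=cv2.contourArea);print(cv2.minAreaRect(c),cv2.boundingRect(c),cv2.contourArea(c))
E
```

```text
310 [(111, -7), (113, -21), (114, -45), (115, -23), (117, 56), (118, 7), (133, 50), (136, -35), (137, -55), (138, -17), (147, 39), (148, 28), (149, 10), (166, -16), (226, -9), (227, -51), (228, -7), (239, 24), (241, 66), (290, -7), (291, -14), (292, -24), (293, 45), (294, 41), (295, 11), (298, -11), (299, -22), (300, -49), (301, -28)]
318 [(113, -21), (114, -46), (115, -22), (117, 73), (118, 15), (131, -18), (133, 49), (136, -34), (137, -56), (138, -16), (147, 43), (148, 28), (149, 11), (165, -21), (228, -52), (229, -16), (230, -7), (240, 27), (244, 8), (245, 64), (290, -7), (291, -14), (292, -20), (293, 51), (294, 37), (295, 7), (298, -10), (299, -21), (300, -50), (301, -28), (308, -18)]
326 [(113, -22), (114, -45), (115, -22), (117, 73), (118, 15), (131, -18), (133, 46), (134, 7), (136, -31), (137, -58), (138, -16), (147, 34), (148, 18), (149, 16), (226, -28), (227, -42), (238, 18), (246, 56), (286, -8), (287, -7), (290, -7), (291, -14), (292, -18), (293, 48), (294, 42), (295, 12), (298, -9), (299, -22), (300, -50), (301, -29)]
r 150 [(256, 40), (257, 18), (260, -26), (261, -46), (
[... 1132 characters left out ...]
42 231 241 239 240 250  98]
 [237 238 237 236 237 237 240 232 240 239 242 251  89]
 [238 238 243 243 243 239 241 237 240 241 242 251  93]
 [238 236  95 118 148 179 188 230 236 241 247 255  97]
 [239 187 117 123 121 123 120 122 117 115  96 194 137]
 [237 235  69  88  81 102 104 109 109 117 109 107 140]
 [237 242 173  79  68  64  74  71  74  76  65 134 139]
 [238 238 242 248 253 155 165 141 102  77  81 133 138]
 [237 236 238 222 230 236 155 163 127  99 127 135 133]
 [238 238 239 232 233 245 225 141  80  74 128 129 132]
 [237 238 240 230 233 244 188 189  92 117 125 125 129]]
((31.900001525878906, 13.80000114440918), (18.357141494750977, 5.82963228225708), 7.125016689300537) (23, 10, 19, 8) 41.0
```

```bash
python3 - <<'E'
from h import *
s=dict(tcp_pos=np.array([.4567,.1725,.09775]),orientation=np.array([-3.141,-.784,1.605]))
C=cam('wrist',s)
f=lambda r,z,c=318:onz(C,[(c,r)],z)[0,1]
zr=.0326+.08
a,b=f(134,zr),f(300.5,zr);print('rim',a,b,a-b,(a+b)/2)
for h in(.086,.088,.09,.092):
    p,q=f(165.7,.0326+h),f(228.9,.0326+h);print(h,p,q,'len',p-q,'mid',(p+q)/2)
T=cam('top')
# knob bar axis in top view: rect centre/angle
c=np.array([31.9+175,13.8+185]);u=np.array([np.cos(np.radians(7.1)),np.sin(np.radians(7.1))])
P=onz(T,[c-9*u,c+9*u],.272);print(P,P.mean(0),np.degrees(np.arctan2(*(P[0]-P[1])[1::-1])))
E
```

```text
rim 0.23893022404395248 0.15590956726328736 0.08302065678066511 0.19741989565361992
0.086 0.21459485050970695 0.18312452688834271 len 0.03147032362136423 mid 0.19885968869902482
0.088 0.21320535063071072 0.1823031532326947 len 0.03090219739801603 mid 0.1977542519317027
0.09 0.21181585075171447 0.18148177957704667 len 0.030334071174667798 mid 0.19664881516438057
0.092 0.21042635087271822 0.18066040592139865 len 0.029765944951319567 mid 0.19554337839705843
[[0.45741525 0.31072829 0.272     ]
 [0.44946287 0.25898586 0.272     ]] [0.45343906 0.28485708 0.272     ] 81.26248118668508
```

{"name": "drive_tool", "arguments": {
  "steps": [
    [[0.0167,0,-0.0167,0,0,0,1],[0.0167,0,-0.0167,0,0,0,1],[0.0167,0,-0.0167,0,0,0,1],[0.0167,0,-0.0167,0,0,0,1],[0.0167,0,-0.0167,0,0,0,1],[0.0167,0,-0.0167,0,0,0,1],[0.0167,0,-0.0167,0,0,0,1],[0.0167,0,-0.0167,0,0,0,1]]
  ]
}}

```text
clock: 22.7
tcp_pos: [0.4585, 0.172, 0.3651]
orientation: [-3.142, -0.784, 1.604]
wrist_force: [0.4, 0.2, 0.4]
grip_width: 1.003
finger_force: 0.0
```

{"name": "drive_tool", "arguments": {
  "steps": [
    [[0,0,0,0,-0.098,0,1],[0,0,0,0,-0.098,0,1],[0,0,0,0,-0.098,0,1],[0,0,0,0,-0.098,0,1],[0,0,0,0,-0.098,0,1],[0,0,0,0,-0.098,0,1],[0,0,0,0,-0.098,0,1],[0,0,0,0,-0.099,0,1]]
  ]
}}

```text
clock: 23.7
tcp_pos: [0.4587, 0.1721, 0.3646]
orientation: [3.141, 0.004, 1.604]
wrist_force: [-0.9, 0.8, -0.2]
grip_width: 1.003
finger_force: 0.0
```

{"name": "drive_tool", "arguments": {
  "steps": [
    [[0,0,0,0,0,-0.185,1],[0,0,0,0,0,-0.185,1],[0,0,0,0,0,-0.185,1],[0,0,0,0,0,-0.185,1],[0,0,0,0,0,-0.185,1],[0,0,0,0,0,-0.185,1],[0,0,0,0,0,-0.185,1],[0,0,0,0,0,-0.185,1]]
  ]
}}

```text
clock: 24.7
tcp_pos: [0.4586, 0.1721, 0.3643]
orientation: [-3.141, -0.0, 3.09]
wrist_force: [-0.4, -1.1, -1.0]
grip_width: 1.001
finger_force: 0.0
```

{"name": "drive_tool", "arguments": {
  "steps": [
    [[0,0,0,0,0,-0.185,1],[0,0,0,0,0,-0.185,1],[0,0,0,0,0,-0.185,1],[0,0,0,0,0,-0.185,1],[0,0,0,0,0,-0.185,1],[0,0,0,0,0,-0.185,1],[0,0,0,0,0,-0.185,1],[0,0,0,0,0,-0.182,1]]
  ]
}}

```text
clock: 25.7
tcp_pos: [0.4586, 0.172, 0.3643]
orientation: [3.142, -0.001, -1.716]
wrist_force: [0.7, 1.0, 0.2]
grip_width: 1.001
finger_force: 0.0
```

```bash
python3 - <<'E'
from h import *
plan([.4545,.2825,.36],down(271.9))
E
```

```text
t 25.7 tcp [0.4586 0.172  0.3643] rpy [ 3.142e+00 -1.000e-03 -1.716e+00] q [ 0.36  0.2   0.23  1.59 -0.   -1.07] w 1.001 F [0.7 1.  0.2]
rot(tool) [ 1.000e-04 -1.000e-03 -1.786e-01] then shift(tool) [-0.1105  0.0004  0.0043]
```

{"name": "drive_tool", "arguments": {
  "steps": [
    [[-0.015,0.003,0,0,0,0,1],[-0.015,0.003,0,0,0,0,1],[-0.015,0.003,0,0,0,0,1],[-0.015,0.003,0,0,0,0,1],[-0.015,0.003,0,0,0,0,1],[-0.015,0.003,0,0,0,0,1],[-0.0187,0.002,0,0,0,0,1],[0,0,0,0,0,0,1]]
  ]
}}

```text
clock: 26.7
tcp_pos: [0.4552, 0.2838, 0.3638]
orientation: [3.141, -0.001, -1.721]
wrist_force: [0.2, -0.4, -0.5]
grip_width: 0.999
finger_force: 0.0
```

```bash
python3 - <<'E'
from h import *
im,s=snap('wrist','w9.png');C=cam('wrist',s);print(s['tcp_pos'],s['orientation'])
p=proj(C,[[.4545,.2825,.282],[.4545,.2825,.219]]);print(p)
h=cv2.cvtColor(im,cv2.COLOR_RGB2HSV)
u,v=p[0].astype(int)
for r in range(v-80,v+81,10): print(r,' '.join('%3d/%3d/%3d'%tuple(h[r,c]) for c in range(u-70,u+71,10)) if r<400 else '')
E
```

```text
[0.45524073 0.28382723 0.36382235] [ 3.14128180e+00 -1.26149571e-03 -1.72108193e+00]
[[318.85437271 208.10026355]
 [318.5274646  186.92790024]]
128  15/134/145  15/134/147  15/137/147  16/139/147 105/  8/121  83/  8/121  90/  4/120  98/  8/121  16/ 30/ 94  98/  9/119  15/135/145  21/116/252  23/110/253  22/115/253  20/ 60/225
138  16/137/143  15/132/133  15/138/153  16/137/153  12/ 19/134  15/ 82/ 96  16/136/220  22/112/253  21/117/251  98/  9/119  15/135/159  16/136/159  23/109/253  16/132/223  19/ 66/213
148  15/137/149  15/136/139  16/136/146  15/137/151 100/  7/115  16/137/151  15/136/139  15/136/159  16/137/162  14/ 27/123  19/126/247  22/117/252  15/126/220 105/  8/ 64  16/ 67/110
158  15/131/127  16/138/142  15/138/155  15/133/149  15/137/145  15/136/158  15/133/ 94  83/  8/128  16/136/109  15/ 72/ 85  15/136/ 94  15/136/ 88  16/137/182  16/136/215  16/132/231
168  22/ 42/247  90/  8/ 67  95/  8/183  17/134/230  16/140/ 82  15/137/ 91  15/134/116  11/162/ 66  18/164/ 81  20/121/248  16/133/226  17/131/238  18/130/242  17/130/239  17/131/238
178  15/133/ 90  15/137/121  15/137/
[... 1471 characters left out ...]
/247  22/ 39/247  22/ 40/248  22/ 40/247  23/ 35/248  22/ 38/248  22/ 39/248  22/ 39/248  22/ 37/248  22/ 36/249  22/ 35/248  22/ 41/247  15/ 89/118
268  22/ 42/247  22/ 40/247  22/ 39/247  22/ 40/247  23/ 41/247  23/ 39/248  21/ 49/237  12/143/ 98  11/138/ 89  12/140/ 89  11/135/ 91  12/140/106  11/136/ 94  11/139/101  12/140/102
278  16/ 42/115  15/ 25/104  11/141/ 85  12/143/ 93  12/140/102  13/143/ 96  11/141/ 98  12/138/ 96  11/137/ 91  12/141/ 98  11/137/ 91  12/142/ 99  11/140/100  12/141/103  12/141/101
288  16/ 42/114  16/ 26/126  11/141/ 96  12/142/ 95  12/137/ 97  11/135/ 96  11/138/ 89  12/137/ 99  11/135/100  12/141/103  12/141/ 94  11/135/104  11/135/104  12/138/105  11/139/ 92
```

```bash
python3 - <<'E'
from h import *
im=cv2.imread('pics/w9.png');h=cv2.cvtColor(im,cv2.COLOR_BGR2HSV)
m=((h[:,:,0]<=14)&(h[:,:,1]>112)&(h[:,:,2]<125)).astype(np.uint8);m[:,:280]=0;m[:,360:]=0;m[255:]=0;m[:150]=0
for r in range(158,246,6):
    c=np.where(m[r])[0];print(r,(c.min(),c.max(),len(c)) if len(c) else '')
cs=max(cv2.findContours(m,0,2)[0],key=cv2.contourArea);print(cv2.minAreaRect(cs),cv2.boundingRect(cs))
C=cam('wrist',readout.observe())
E
```

```text
158 
164 (np.int64(315), np.int64(322), 8)
170 (np.int64(286), np.int64(327), 21)
176 (np.int64(309), np.int64(328), 20)
182 (np.int64(309), np.int64(328), 20)
188 (np.int64(309), np.int64(328), 20)
194 (np.int64(309), np.int64(328), 20)
200 (np.int64(310), np.int64(328), 19)
206 (np.int64(310), np.int64(328), 19)
212 (np.int64(310), np.int64(328), 19)
218 (np.int64(310), np.int64(328), 19)
224 (np.int64(310), np.int64(328), 19)
230 (np.int64(310), np.int64(328), 19)
236 (np.int64(312), np.int64(327), 16)
242 
((318.5, 201.5), (77.0, 19.0), 90.0) (309, 163, 20, 78)
```

{"name": "drive_tool", "arguments": {
  "steps": [
    [[0.0024,0,0.015,0,0,0,1],[0,0,0.015,0,0,0,1],[0,0,0.015,0,0,0,1],[0,0,0.015,0,0,0,1],[0,0,0.012,0,0,0,1],[0,0,0.01,0,0,0,1],[0,0,0.006,0,0,0,1],[0,0,0,0,0,0,-0.2]]
  ]
}}

```text
clock: 27.75
tcp_pos: [0.4548, 0.2799, 0.2761]
orientation: [3.141, -0.001, -1.722]
wrist_force: [-0.2, 0.2, -0.7]
grip_width: 0.814
finger_force: 0.0
```

{"name": "drive_tool", "arguments": {
  "steps": [
    [[0,0,0,0,0,0,-1],[0,0,0,0,0,0,-1],[0,0,0,0,0,0,-1],[0,0,0,0,0,0,-1],[0,0,0,0,0,0,-1],[0,0,0,0,0,0,-1],[0,0,0,0,0,0,-1],[0,0,0,0,0,0,-1]]
  ]
}}

```text
clock: 28.75
tcp_pos: [0.4546, 0.2803, 0.2771]
orientation: [-3.141, 0.0, -1.722]
wrist_force: [-5.0, -0.2, 9.6]
grip_width: 0.166
finger_force: 138.0
```

```bash
cat >> h.py <<'E'
def st():
    s=readout.observe();print(s['clock'],s['tcp_pos'].round(4),s['orientation'].round(3),'F',s['wrist_force'].round(1),'M',s['torque'].round(3),'w',round(s['grip_width'],3),'q',s['joints'].round(2),'e',s['joint_efforts'].round(3))
E
python3 -c "
from h import *
st()"
```

```text
28.75 [0.4546 0.2803 0.2771] [-3.141  0.    -1.722] F [-5.  -0.2  9.6] M [0.14  1.367 0.095] w 0.166 q [ 0.55  0.28  0.11  1.4   0.   -0.87] e [-1.7720e+00 -6.9675e+01  4.7021e+01 -2.1660e+00 -1.1720e+00  5.0000e-02]
```

{"name": "drive_tool", "arguments": {
  "steps": [
    [[0,0,0.0002,0,0,0.05,-1],[0,0,0.0004,0,0,0.1,-1],[0,0,0.0006,0,0,0.15,-1],[0,0,0.0006,0,0,0.15,-1],[0,0,0.0006,0,0,0.15,-1],[0,0,0.0006,0,0,0.15,-1],[0,0,0.0006,0,0,0.15,-1],[0,0,0.0004,0,0,0.1,-1]]
  ]
}}

```text
clock: 29.75
tcp_pos: [0.4539, 0.2807, 0.2732]
orientation: [3.14, -0.0, -2.726]
wrist_force: [-11.9, 4.1, 15.1]
grip_width: 0.164
finger_force: 138.1
```

```bash
python3 -c "
from h import *
st()"
```

```text
29.75 [0.4539 0.2807 0.2732] [ 3.14  -0.    -2.726] F [-11.9   4.1  15.1] M [0.791 2.926 0.082] w 0.164 q [0.55 0.28 0.1  1.39 0.   0.14] e [ -5.105 -67.42   47.305  -4.156  -3.202  -1.436]
```

{"name": "drive_tool", "arguments": {
  "steps": [
    [[0.0005,0.0005,-0.0004,0,0,0.05,-1],[0,0,0.0006,0,0,0.15,-1],[0,0,0.0007,0,0,0.18,-1],[0,0,0.0007,0,0,0.18,-1],[0,0,0.0007,0,0,0.18,-1],[0,0,0.0007,0,0,0.18,-1],[0,0,0.0007,0,0,0.18,-1],[0,0,0.0004,0,0,0.1,-1]]
  ]
}}

```text
clock: 30.75
tcp_pos: [0.4537, 0.2817, 0.2691]
orientation: [3.14, -0.002, 2.357]
wrist_force: [-8.0, 8.7, 11.2]
grip_width: 0.166
finger_force: 118.3
```

```bash
python3 -c "
from h import *
st()"
```

```text
30.75 [0.4537 0.2817 0.2691] [ 3.140e+00 -2.000e-03  2.357e+00] F [-8.   8.7 11.2] M [2.007 2.014 0.137] w 0.166 q [0.55 0.28 0.09 1.38 0.   1.34] e [ -6.759 -69.273  45.701  -1.185  -4.086  -1.086]
```

{"name": "drive_tool", "arguments": {
  "steps": [
    [[0.0006,0,-0.0002,0,0,0.05,-1],[0,0,0.0006,0,0,0.15,-1],[0,0,0.0007,0,0,0.18,-1],[0,0,0.0007,0,0,0.18,-1],[0,0,0.0007,0,0,0.18,-1],[0,0,0.0007,0,0,0.18,-1],[0,0,0.0007,0,0,0.18,-1],[0,0,0.0004,0,0,0.1,-1]]
  ]
}}

```text
clock: 31.75
tcp_pos: [0.4543, 0.282, 0.2649]
orientation: [3.141, -0.003, 1.157]
wrist_force: [1.0, 9.2, 6.3]
grip_width: 0.163
finger_force: 87.7
```

```bash
python3 -c "
from h import *
st()"
```

```text
31.75 [0.4543 0.282  0.2649] [ 3.141e+00 -3.000e-03  1.157e+00] F [1.  9.2 6.3] M [ 1.788 -0.051  0.086] w 0.163 q [0.56 0.28 0.08 1.36 0.   2.54] e [ -3.835 -71.713  44.006   2.274  -2.197  -1.079]
```

{"name": "drive_tool", "arguments": {
  "steps": [
    [[0,0,0.0006,0,0,0.15,-1],[0,0,0.0006,0,0,0.15,-1],[0,0,0.0005,0,0,0.12,-1],[0,0,0.0003,0,0,0.08,-1],[0,0,0,0,0,0,-1],[0,0,0,0,0,0,0],[0,0,0,0,0,0,1],[0,0,0,0,0,0,1]]
  ]
}}

```text
clock: 32.75
tcp_pos: [0.4537, 0.2806, 0.2617]
orientation: [3.141, 0.001, 0.661]
wrist_force: [-0.4, 0.3, 0.3]
grip_width: 0.796
finger_force: 0.0
```

{"name": "drive_tool", "arguments": {
  "steps": [
    [[0,0,0,0,0,0,1],[0,0,-0.025,0,0,0,1],[0,0,-0.025,0,0,0,1],[0,0,0,0,0,-0.185,1],[0,0,0,0,0,-0.185,1],[0,0,0,0,0,-0.185,1],[0,0,0,0,0,-0.185,1],[0,0,0,0,0,-0.185,1]]
  ]
}}

```text
clock: 33.75
tcp_pos: [0.4538, 0.2807, 0.3117]
orientation: [-3.141, 0.001, 1.592]
wrist_force: [-0.1, -0.4, -0.2]
grip_width: 0.998
finger_force: 0.0
```

{"name": "drive_tool", "arguments": {
  "steps": [
    [[0,0,0,0,0,-0.185,1],[0,0,0,0,0,-0.185,1],[0,0,0,0,0,-0.185,1],[0,0,0,0,0,-0.185,1],[0,0,0,0,0,-0.185,1],[0,0,0,0,0,-0.185,1],[0,0,0,0,0,-0.185,1],[0,0,0,0,0,-0.185,1]]
  ]
}}

```text
clock: 34.75
tcp_pos: [0.4538, 0.2807, 0.3117]
orientation: [-3.141, -0.0, 3.072]
wrist_force: [-0.2, 0.6, 0.1]
grip_width: 0.998
finger_force: 0.0
```

{"name": "drive_tool", "arguments": {
  "steps": [
    [[0,0,0,0,0,-0.185,1],[0,0,0,0,0,-0.185,1],[0,0,0,0,0,-0.185,1],[0,0,0,0,0,-0.182,1],[0,0,0,0,0,0,1],[0,0,0,0,0,0,1],[0,0,0,0,0,0,1],[0,0,0,0,0,0,1]]
  ]
}}

```text
clock: 35.75
tcp_pos: [0.4538, 0.2807, 0.3118]
orientation: [-3.141, -0.001, -2.482]
wrist_force: [0.0, 0.7, 0.0]
grip_width: 0.999
finger_force: 0.0
```

```bash
python3 - <<'E'
from h import *
st()
s=readout.observe()
plan([.4544,.2812,.263],down(np.degrees(.657+np.pi)),s)
im,s=snap('wrist','w10.png');C=cam('wrist',s);h=cv2.cvtColor(im,cv2.COLOR_RGB2HSV)
print(proj(C,[[.4544,.2812,.267]]))
m=((h[:,:,0]<=14)&(h[:,:,1]>112)&(h[:,:,2]<125)).astype(np.uint8);m[:,:270]=0;m[:,370:]=0;m[255:]=0;m[:130]=0
for r in range(140,256,8):
    c=np.where(m[r])[0];print(r,(c.min(),c.max(),len(c)) if len(c) else '')
cs=max(cv2.findContours(m,0,2)[0],key=cv2.contourArea);print(cv2.minAreaRect(cs),cv2.boundingRect(cs))
E
```

```text
35.75 [0.4538 0.2807 0.3118] [-3.141e+00 -1.000e-03 -2.482e+00] F [0.  0.7 0. ] M [ 0.012 -0.002 -0.015] w 0.999 q [ 0.55  0.28  0.2   1.49 -0.   -0.11] e [-6.0000e-03 -7.5131e+01  4.8717e+01  9.0000e-03 -5.0000e-03  5.6000e-02]
t 35.75 tcp [0.4538 0.2807 0.3118] rpy [-3.141e+00 -1.000e-03 -2.482e+00] q [ 0.55  0.28  0.2   1.49 -0.   -0.11] w 0.999 F [0.  0.7 0. ]
rot(tool) [-0.0008 -0.0006  0.003 ] then shift(tool) [-0.0008  0.      0.0488]
[[318.13483608 230.09952975]]
140 
148 
156 
164 
172 (np.int64(292), np.int64(292), 1)
180 (np.int64(311), np.int64(328), 18)
188 (np.int64(308), np.int64(330), 23)
196 (np.int64(308), np.int64(331), 24)
204 (np.int64(308), np.int64(331), 24)
212 (np.int64(308), np.int64(330), 23)
220 (np.int64(277), np.int64(331), 25)
228 (np.int64(308), np.int64(330), 23)
236 (np.int64(308), np.int64(331), 24)
244 (np.int64(308), np.int64(330), 23)
252 (np.int64(309), np.int64(329), 21)
((319.5, 215.5), (77.0, 23.0), 90.0) (308, 177, 24, 78)
```

{"name": "drive_tool", "arguments": {
  "steps": [
    [[-0.0008,0,0.015,0,0,0,1],[0,0,0.015,0,0,0,1],[0,0,0.012,0,0,0,1],[0,0,0.007,0,0,0,0.2],[0,0,0,0,0,0,-1],[0,0,0,0,0,0,-1],[0,0,0,0,0,0,-1],[0,0,0,0,0,0,-1]]
  ]
}}

```text
clock: 36.8
tcp_pos: [0.4544, 0.2817, 0.2636]
orientation: [3.141, 0.001, -2.48]
wrist_force: [-3.0, 2.6, 6.5]
grip_width: 0.163
finger_force: 65.4
```

{"name": "drive_tool", "arguments": {
  "steps": [
    [[0,0,0,0,0,0,-1],[0,0,0.0002,0,0,0.05,-1],[0,0,0.0006,0,0,0.16,-1],[0,0,0.0006,0,0,0.16,-1],[0,0,0.0006,0,0,0.16,-1],[0,0,0.0006,0,0,0.16,-1],[0,0,0.0006,0,0,0.16,-1],[0,0,0.0006,0,0,0.15,-1]]
  ]
}}

```text
clock: 37.8
tcp_pos: [0.4543, 0.2817, 0.2598]
orientation: [3.141, 0.0, 2.798]
wrist_force: [-4.4, 2.9, 7.2]
grip_width: 0.16
finger_force: 65.5
```

```bash
python3 -c "
from h import *
st()"
```

```text
37.8 [0.4543 0.2817 0.2598] [3.141 0.    2.798] F [-4.4  2.9  7.2] M [0.535 1.075 0.129] w 0.16 q [0.55 0.28 0.07 1.35 0.   0.9 ] e [ -2.347 -71.846  47.415  -1.061  -1.423  -2.943]
```

{"name": "drive_tool", "arguments": {
  "steps": [
    [[0,0,0.0005,0,0,0.12,-1],[0,0,0.0005,0,0,0.12,-1],[0,0,0.0005,0,0,0.12,-1],[0,0,0.0005,0,0,0.12,-1],[0,0,0.0005,0,0,0.12,-1],[0,0,0.0005,0,0,0.12,-1],[0,0,0.0005,0,0,0.12,-1],[0,0,0.0005,0,0,0.12,-1]]
  ]
}}

```text
clock: 38.8
tcp_pos: [0.4542, 0.2819, 0.2561]
orientation: [3.141, -0.001, 1.84]
wrist_force: [-5.9, 2.3, 11.2]
grip_width: 0.167
finger_force: 66.1
```

```bash
python3 -c "
from h import *
st()"
```

```text
38.8 [0.4542 0.2819 0.2561] [ 3.141e+00 -1.000e-03  1.840e+00] F [-5.9  2.3 11.2] M [0.601 1.581 0.129] w 0.167 q [0.55 0.28 0.06 1.34 0.   1.86] e [ -3.049 -69.251  46.172  -1.831  -1.89   -2.374]
```

{"name": "drive_tool", "arguments": {
  "steps": [
    [[0,0,0,0,0,0,0.2],[0,0,0,0,0,0,1],[0,0,0,0,0,0,1],[0,0,-0.02,0,0,0,1],[0,0,-0.03,0,0,0,1],[0,0,-0.03,0,0,0,1],[0,0,-0.029,0,0,0,1],[-0.02,-0.005,0,0,0,0,1]]
  ]
}}

```text
clock: 39.8
tcp_pos: [0.4556, 0.2612, 0.3654]
orientation: [3.139, 0.0, 1.845]
wrist_force: [0.8, -0.1, -0.8]
grip_width: 0.998
finger_force: 0.0
```

{"name": "drive_tool", "arguments": {
  "steps": [
    [[-0.029,-0.0067,0,0,0,0,1],[-0.029,-0.0067,0,0,0,0,1],[-0.0292,-0.0066,0,0,0,0,1],[0,0,0,0,0,0.118,1],[0,0,0,0,0,0.118,1],[0,0,0,0,0.131,0,1],[0,0,0,0,0.131,0,1],[0,0,0,0,0.131,0,1]]
  ]
}}

```text
clock: 40.8
tcp_pos: [0.4589, 0.1708, 0.3638]
orientation: [3.141, -0.396, 1.607]
wrist_force: [0.1, 0.9, 0.1]
grip_width: 0.999
finger_force: 0.0
```

{"name": "drive_tool", "arguments": {
  "steps": [
    [[0,0,0,0,0.131,0,1],[0,0,0,0,0.131,0,1],[0,0,0,0,0.131,0,1],[-0.027,0,0.027,0,0,0,1],[-0.027,0,0.027,0,0,0,1],[-0.027,0,0.027,0,0,0,1],[-0.027,0,0.027,0,0,0,1],[-0.026,0,0.026,0,0,0,1]]
  ]
}}

```text
clock: 41.8
tcp_pos: [0.4583, 0.1707, 0.1728]
orientation: [3.142, -0.785, 1.607]
wrist_force: [0.5, 1.2, 0.4]
grip_width: 1.0
finger_force: 0.0
```

```bash
python3 - <<'E'
from h import *
im,s=snap('wrist','w11.png');print(s['clock'],s['tcp_pos'],s['orientation'])
g1=cv2.imread('pics/w8.png').astype(float).mean(2);g2=im.astype(float).mean(2)
for c in(310,316,322):
  for n,g in(('before',g1),('after',g2)):
    p=g[100:200,c-2:c+3].mean(1);d=np.diff(p);print(n,c,[(k+100,int(d[k])) for k in range(len(d)) if abs(d[k])>6])
for n,g in(('before',g1),('after',g2)):
  for r in (115,120,125,130,135,140,145,150,155,160,165):
    p=g[r-1:r+2,280:355].mean(0);d=np.diff(p);print(n,r,[(k+280,int(d[k])) for k in range(len(d)) if abs(d[k])>14])
E
```

```text
41.8 [0.45826466 0.17071159 0.17280812] [ 3.14158894 -0.7848073   1.60654613]
before 310 [(111, 9), (145, 28), (151, -14), (152, -21), (177, 19), (178, 13), (195, 84)]
after 310 [(162, 24), (163, -17), (164, -13), (176, 30), (193, 84), (198, -15)]
before 316 [(111, 9), (119, -6), (145, 17), (146, 12), (152, -31), (169, 25), (170, -15), (171, -7), (179, 37), (196, 86)]
after 316 [(138, -9), (160, 13), (162, 17), (164, -32), (176, 36), (193, 85), (198, -12)]
before 322 [(111, 8), (146, 28), (151, -10), (152, -24), (167, 10), (178, 18), (179, 12), (196, 81)]
after 322 [(158, 11), (160, 12), (163, -8), (164, -26), (176, 19), (193, 81), (198, -14)]
before 115 [(295, -124), (296, -23), (335, 21), (336, 90), (337, 35)]
before 120 [(295, -61), (296, -81), (335, 44), (336, 101)]
before 125 [(283, -18), (295, -34), (296, -97), (335, 60), (336, 66), (337, 14)]
before 130 [(283, -21), (284, 36), (286, -95), (287, -41), (347, 21), (348, 84), (349, 40), (351, -44), (352, 40)]
before 135 [(285, -27), (286, -104), (289, 81), (290, 15), (292, -90), (293, -14), (339, 45), (340, 50), (344, -27), (345, 
[... 1706 characters left out ...]
, 30), (337, 28), (345, -20), (346, -22), (347, -32), (348, 27), (350, 71), (352, -18)]
after 145 [(283, 34), (285, -50), (286, -60), (289, 81), (294, -16), (295, -71), (338, 43), (339, 27), (345, -15), (346, -21), (347, -22), (350, 41), (351, 42), (353, -39)]
after 150 [(282, 15), (284, -21), (285, -80), (286, -17), (288, 42), (289, 35), (294, -62), (295, -26), (338, 16), (339, 59), (346, -23), (347, -18), (348, -30), (349, 28)]
after 155 [(281, -25), (282, -69), (288, 81), (295, -30), (296, -56), (338, 27), (341, 45), (346, -22), (347, -20), (348, -36), (349, 27), (350, -27)]
after 160 [(280, -54), (281, -29), (282, -17), (306, -29), (321, 20), (349, 32), (350, -28)]
after 165 [(280, -94)]
```

```bash
python3 - <<'E'
from h import *
sb=dict(tcp_pos=np.array([.45851466,.1718989,.17530382]),orientation=np.array([-3.14134563,-.78403222,1.60398787]))
sa=readout.observe();B=cam('wrist',sb);A=cam('wrist',sa);print(sa['tcp_pos'])
def z_at(C,px,y):
    o,v=rays(C,[px]);t=(y-o[1])/v[0,1];return (o+t*v[0])[2]
# reference: mould front rim edge
print('rim y/z', onz(B,[(316,196.5)],.106)[0,1], onz(A,[(316,193.5)],.106)[0,1])
for zb in(.1333,):
  for rb,ra in((152.3,164.5),(152.8,164.5),(152.5,164.0),(152.5,165.0)):
    y=onz(B,[(316,rb)],zb)[0,1];za=z_at(A,(316,ra),y);print(rb,ra,'y',y,'z after',za,'drop',zb-za,'h',za-.026)
    # with absolute y of front edge fixed by rim consistency
# boss top front edge in before image? candidates
for r in (169.5,170.5,179.5):
    print(r,[ (h,round(float(onz(B,[(316,r)],.026+h)[0,1]),4)) for h in(.080,.086,.088,.09)])
a=cv2.imread('pics/w8.png').mean(2);b=cv2.imread('pics/w11.png').mean(2)
print('b',a[140:200,314:319].mean(1).astype(int));print('a',b[100:200,314:319].mean(1).astype(int))
E
```

```text
[0.45648429 0.17066249 0.16875864]
rim y/z 0.24702997637378282 0.24486267514424662
152.3 164.5 y 0.26978579134610464 z after 0.1091790162002246 drop 0.024120983799775397 h 0.08317901620022461
152.8 164.5 y 0.26931906570381425 z after 0.10984485652253467 drop 0.02345514347746533 h 0.08384485652253468
152.5 164.0 y 0.26959897868168414 z after 0.11013957431832203 drop 0.023160425681677976 h 0.08413957431832203
152.5 165.0 y 0.26959897868168414 z after 0.10874787665359889 drop 0.02455212334640111 h 0.0827478766535989
169.5 [(0.08, 0.2727), (0.086, 0.2687), (0.088, 0.2673), (0.09, 0.266)]
170.5 [(0.08, 0.2717), (0.086, 0.2677), (0.088, 0.2664), (0.09, 0.265)]
179.5 [(0.08, 0.2629), (0.086, 0.2591), (0.088, 0.2579), (0.09, 0.2566)]
b [ 53  55  59  59  57  58  76  88  89  90  90  90  87  55  54  53  52  50
  50  49  49  49  50  50  49  50  50  50  50  50  75  59  52  51  52  52
  49  51  52  54  91  92  91  92  92  92  92  92  92  92  92  92  92  92
  92  92  91 177 178 178]
a [ 45  45  45  46  46  47  46  48  52  53  52  52  53  52  52  53  52  52
  52  52  52  52  53  53  52  55  56  57  56  56  56  58  59  59  59  60
  59  59  62  52  52  52  53  53  52  53  53  53  51  53  54  52  52  51
  57  59  58  58  59  58  58  71  72  89  87  55  54  53  48  47  47  47
  48  49  50  51  52  88  91  91  91  91  91  91  91  91  91  91  91  91
  91  91  91  91 176 178 178 178 175 162]
```

```bash
python3 - <<'E'
from h import *
import time
ims=[];
for k in range(3):
    s=readout.observe();im=viewer.camera('wrist');print(s['tcp_pos'].round(5),np.abs(s['dq']).max().round(4))
cv2.imwrite('pics/w12.png',im[:,:,::-1])
sb=dict(tcp_pos=np.array([.45851466,.1718989,.17530382]),orientation=np.array([-3.14134563,-.78403222,1.60398787]))
B=cam('wrist',sb);A=cam('wrist',s)
g=im.astype(float).mean(2)
def sub(g,c,lo,hi,sign):
    p=g[lo:hi,c-3:c+4].mean(1);d=np.diff(p)*sign;k=d.argmax();w=d[max(k-1,0):k+2].clip(0);return lo+(w*np.arange(max(k-1,0),k+2)).sum()/w.sum()+.5
gb=cv2.imread('pics/w8.png').astype(float).mean(2)
rb=[sub(gb,316,148,156,-1),sub(gb,316,175,184,1),sub(gb,316,190,200,1)]
print('before disc,plate,rim',rb)
p=g[100:200,313:320].mean(1).astype(int);print(p.tolist())
ra=[sub(g,316,150,170,-1),sub(g,316,170,184,1),sub(g,316,185,200,1)];print('after',ra)
def z_at(C,px,y):
    o,v=rays(C,[px]);t=(y-o[1])/v[0,1];return (o+t*v[0])[2]
for n,i,z in(('rim',2,.106),('plate',1,.103),('disc',0,.1333)):
    y=onz(B,[(316,rb[i])],z)[0,1];za=z_at(A,(316,ra[i]),y);print(n,'y',y,'z',z,'->',za)
E
```

```text
[0.45648 0.17066 0.16876] 0.1388
[0.45674 0.1708  0.17132] 0.095
[0.45777 0.17093 0.17356] 0.0616
before disc,plate,rim [np.float64(152.44779116465864), np.float64(179.4510155316607), np.float64(196.50932528798683)]
[47, 45, 45, 45, 45, 46, 46, 46, 47, 52, 54, 52, 53, 53, 52, 53, 53, 53, 53, 52, 53, 53, 52, 53, 53, 53, 55, 56, 57, 56, 56, 56, 57, 59, 59, 59, 60, 60, 60, 61, 53, 51, 51, 53, 52, 52, 52, 53, 52, 51, 53, 54, 52, 53, 51, 58, 59, 58, 58, 58, 58, 57, 67, 68, 88, 86, 54, 53, 54, 47, 46, 47, 47, 49, 49, 50, 50, 54, 89, 90, 91, 91, 90, 91, 90, 91, 91, 91, 90, 90, 90, 91, 91, 90, 91, 176, 177, 177, 177, 171]
after [np.float64(165.47826086956522), np.float64(177.43935790725328), np.float64(194.501100110011)]
rim y 0.24702115331709698 z 0.106 -> 0.10600716808241162
plate y 0.2648127306103083 z 0.103 -> 0.10307673881472018
disc y 0.26964682558118075 z 0.1333 -> 0.11336869885188128
```

{"name": "drive_tool", "arguments": {
  "steps": [
    [[0.025,0,-0.025,0,0,0,1],[0.027,0,-0.027,0,0,0,1],[0.027,0,-0.027,0,0,0,1],[0.027,0,-0.027,0,0,0,1],[0.027,0,-0.027,0,0,0,1],[0,0,0,0,-0.131,0,1],[0,0,0,0,-0.131,0,1],[0,0,0,0,-0.131,0,1]]
  ]
}}

```text
clock: 43.0
tcp_pos: [0.4591, 0.1709, 0.3653]
orientation: [3.137, -0.388, 1.608]
wrist_force: [-0.8, 0.0, -0.4]
grip_width: 0.998
finger_force: 0.0
```

{"name": "drive_tool", "arguments": {
  "steps": [
    [[0,0,0,0,-0.131,0,1],[0,0,0,0,-0.131,0,1],[0,0,0,0,-0.131,0,1],[0,0,0,0,0,-0.118,1],[0,0,0,0,0,-0.118,1],[0.025,0.005,0,0,0,0,1],[0.03,0.008,0,0,0,0,1],[0.025,0.006,0,0,0,0,1]]
  ]
}}

```text
clock: 44.0
tcp_pos: [0.4556, 0.2542, 0.3646]
orientation: [3.14, 0.0, 1.843]
wrist_force: [0.3, 0.4, 0.6]
grip_width: 0.999
finger_force: 0.0
```

{"name": "drive_tool", "arguments": {
  "steps": [
    [[0.02,0.004,0,0,0,0,1],[0,0,0,0,0,0,1],[0,0,0,0,0,0,1],[0,0,0,0,0,0,1],[0,0,0,0,0,0,1],[0,0,0,0,0,0,1],[0,0,0,0,0,0,1],[0,0,0,0,0,0,1]]
  ]
}}

```text
clock: 45.0
tcp_pos: [0.4544, 0.2738, 0.3626]
orientation: [-3.141, 0.001, 1.843]
wrist_force: [0.1, -0.7, 0.3]
grip_width: 0.999
finger_force: 0.0
```

```bash
python3 - <<'E'
from h import *
s=readout.observe();plan([.4543,.2815,.256],Rn.from_euler('xyz',[np.pi,0,1.841]),s)
im,s=snap('wrist','w13.png');h=cv2.cvtColor(im,cv2.COLOR_RGB2HSV)
m=((h[:,:,0]<=14)&(h[:,:,1]>112)&(h[:,:,2]<125)).astype(np.uint8);m[:,:270]=0;m[:,370:]=0;m[255:]=0;m[:130]=0
cs=max(cv2.findContours(m,0,2)[0],key=cv2.contourArea);print(cv2.minAreaRect(cs),cv2.boundingRect(cs),cv2.contourArea(cs))
print(proj(cam('wrist',s),[[.4543,.2815,.262]]))
E
```

```text
t 45.0 tcp [0.4544 0.2738 0.3626] rpy [-3.141e+00  1.000e-03  1.843e+00] q [ 0.54  0.29  0.34  1.62 -0.    1.84] w 0.999 F [ 0.1 -0.7  0.3]
rot(tool) [-0.0003  0.0009  0.0019] then shift(tool) [0.0075 0.0019 0.1066]
((320.0, 187.0), (70.0, 18.0), 90.0) (311, 152, 19, 71) 1131.5
[[319.34700277 192.53466065]]
```

{"name": "drive_tool", "arguments": {
  "steps": [
    [[0.0075,0.0019,0.015,0,0,0,1],[0,0,0.02,0,0,0,1],[0,0,0.02,0,0,0,1],[0,0,0.02,0,0,0,1],[0,0,0.015,0,0,0,1],[0,0,0.01,0,0,0,1],[0,0,0.006,0,0,0,1],[0,0,0,0,0,0,0]]
  ]
}}

```text
clock: 46.05
tcp_pos: [0.4542, 0.2814, 0.2566]
orientation: [-3.141, 0.001, 1.843]
wrist_force: [0.7, -0.5, -0.3]
grip_width: 0.819
finger_force: 0.0
```

{"name": "drive_tool", "arguments": {
  "steps": [
    [[0,0,0,0,0,0,-1],[0,0,0,0,0,0,-1],[0,0,0,0,0,0,-1],[0,0,0,0,0,0,-1],[0,0,0,0,0,0,-1],[0,0,0,0,0,0,-1],[0,0,0,0,0,0,-1],[0,0,0,0,0,0,-1]]
  ]
}}

```text
clock: 47.05
tcp_pos: [0.4543, 0.2815, 0.257]
orientation: [3.141, 0.001, 1.843]
wrist_force: [-1.0, 0.1, 4.8]
grip_width: 0.162
finger_force: 58.8
```

{"name": "drive_tool", "arguments": {
  "steps": [
    [[0,0,0.0004,0,0,0.1,-1],[0,0,0.0005,0,0,0.12,-1],[0,0,0.0005,0,0,0.12,-1],[0,0,0.0005,0,0,0.12,-1],[0,0,0.0005,0,0,0.12,-1],[0,0,0.0005,0,0,0.12,-1],[0,0,0.0005,0,0,0.12,-1],[0,0,0,0,0,0,-1]]
  ]
}}

```text
clock: 48.05
tcp_pos: [0.454, 0.2816, 0.2538]
orientation: [3.141, 0.0, 1.021]
wrist_force: [-5.6, -1.1, 10.9]
grip_width: 0.168
finger_force: 59.6
```

```bash
python3 -c "
from h import *
st()"
```

```text
48.05 [0.454  0.2816 0.2538] [3.141 0.    1.021] F [-5.6 -1.1 10.9] M [-0.208  1.194 -0.056] w 0.168 q [ 0.56  0.28  0.05  1.34 -0.    2.68] e [ -1.045 -69.613  46.854  -2.32   -0.747   1.277]
```

{"name": "drive_tool", "arguments": {
  "steps": [
    [[0,0,0,0,0,0,0.2],[0,0,0,0,0,0,1],[0,0,0,0,0,0,1],[0,0,-0.02,0,0,0,1],[0,0,-0.03,0,0,0,1],[0,0,-0.03,0,0,0,1],[0,0,-0.03,0,0,0,1],[-0.02,0.0135,0,0,0,0,1]]
  ]
}}

```text
clock: 49.05
tcp_pos: [0.456, 0.2583, 0.3649]
orientation: [3.14, -0.002, 1.024]
wrist_force: [0.2, -0.6, -0.2]
grip_width: 1.003
finger_force: 0.0
```

{"name": "drive_tool", "arguments": {
  "steps": [
    [[-0.024,0.016,0,0,0,0,1],[-0.024,0.016,0,0,0,0,1],[-0.024,0.016,0,0,0,0,1],[0,0,0,0,0,-0.146,1],[0,0,0,0,0,-0.146,1],[0,0,0,0,0,-0.146,1],[0,0,0,0,0,-0.145,1],[0,0,0,0,0.131,0,1]]
  ]
}}

```text
clock: 50.05
tcp_pos: [0.4588, 0.1722, 0.3629]
orientation: [-3.141, -0.132, 1.611]
wrist_force: [-1.4, 0.8, -0.5]
grip_width: 1.001
finger_force: 0.0
```

{"name": "drive_tool", "arguments": {
  "steps": [
    [[0,0,0,0,0.131,0,1],[0,0,0,0,0.131,0,1],[0,0,0,0,0.131,0,1],[0,0,0,0,0.131,0,1],[0,0,0,0,0.13,0,1],[-0.025,0,0.025,0,0,0,1],[-0.027,0,0.027,0,0,0,1],[-0.027,0,0.027,0,0,0,1]]
  ]
}}

```text
clock: 51.05
tcp_pos: [0.4588, 0.1706, 0.2504]
orientation: [3.141, -0.784, 1.606]
wrist_force: [0.3, 0.4, 0.5]
grip_width: 1.005
finger_force: 0.0
```

{"name": "drive_tool", "arguments": {
  "steps": [
    [[-0.027,0,0.027,0,0,0,1],[-0.02,0,0.02,0,0,0,1],[-0.01,0,0.01,0,0,0,1],[0,0,0,0,0,0,1],[0,0,0,0,0,0,1],[0,0,0,0,0,0,1],[0,0,0,0,0,0,1],[0,0,0,0,0,0,1]]
  ]
}}

```text
clock: 52.05
tcp_pos: [0.4589, 0.1707, 0.1712]
orientation: [3.141, -0.784, 1.606]
wrist_force: [-0.1, -0.3, 0.4]
grip_width: 1.003
finger_force: 0.0
```

```bash
python3 - <<'E'
from h import *
im,s=snap('wrist','w14.png');print(s['clock'],s['tcp_pos'].round(5),s['orientation'].round(4),np.abs(s['dq']).max())
sb=dict(tcp_pos=np.array([.45851466,.1718989,.17530382]),orientation=np.array([-3.14134563,-.78403222,1.60398787]))
B=cam('wrist',sb);A=cam('wrist',s);g=im.astype(float).mean(2)
def sub(g,c,lo,hi,sign):
    p=g[lo:hi,c-3:c+4].mean(1);d=np.diff(p)*sign;k=d.argmax();w=d[max(k-1,0):k+2].clip(0);return lo+(w*np.arange(max(k-1,0),k+2)).sum()/w.sum()+.5
rb=[152.45,179.45,196.51]
print(g[100:200,313:320].mean(1).astype(int).tolist())
ra=[sub(g,316,155,172,-1),sub(g,316,172,184,1),sub(g,316,186,202,1)];print('after',ra)
def z_at(C,px,y):
    o,v=rays(C,[px]);t=(y-o[1])/v[0,1];return (o+t*v[0])[2]
for n,i,z in(('rim',2,.106),('plate',1,.103),('disc',0,.1333)):
    y=onz(B,[(316,rb[i])],z)[0,1];print(n,'z',z,'->',z_at(A,(316,ra[i]),y))
for r in range(100,168,4):
    p=g[r-1:r+2,285:350].mean(0);d=np.diff(p);print(r,[(k+285,int(d[k])) for k in range(len(d)) if abs(d[k])>18])
E
```

```text
52.05 [0.45895 0.1707  0.17124] [ 3.141  -0.7839  1.6063] 0.00366183155813817
[46, 47, 47, 46, 45, 48, 52, 53, 53, 56, 56, 53, 53, 53, 53, 53, 53, 53, 53, 53, 53, 53, 53, 53, 53, 53, 54, 57, 57, 56, 55, 56, 57, 59, 60, 59, 59, 59, 82, 86, 65, 54, 52, 53, 53, 52, 54, 55, 54, 53, 55, 55, 54, 54, 52, 57, 58, 88, 89, 90, 90, 90, 88, 79, 54, 53, 53, 49, 48, 47, 48, 49, 49, 51, 51, 52, 90, 91, 91, 91, 91, 91, 91, 91, 90, 91, 90, 91, 91, 90, 91, 91, 91, 176, 177, 177, 176, 173, 157, 211]
after [np.float64(163.27455048409405), np.float64(175.49270959902793), np.float64(192.5077476480354)]
rim z 0.106 -> 0.10622855865388012
plate z 0.103 -> 0.10310560848892245
disc z 0.1333 -> 0.1135498260418642
100 []
104 []
108 [(305, -138), (325, 41), (326, 94)]
112 [(305, -105), (306, -29), (325, 58), (326, 72)]
116 [(299, -43), (300, -21), (301, -26), (302, -32), (329, 18), (330, 39), (331, 34), (332, 34)]
120 [(297, -72), (298, -59), (332, 19), (333, 71), (334, 39)]
124 [(285, -26), (286, -95), (296, -18), (348, 58)]
128 [(285, -49), (286, -88), (296, -29), (335, 26), (348, 48)]
132 [(285, -68), (286, -39), (288, 38), (289, 54), (296, -54), (297, -63), (334, 51), (335, 50), (344, -23), (345, -24), (346, -50), (347, 21)]
136 [(285, -84), (288, 82), (297, -91), (334, 60), (344, -19), (345, -21), (346, -30), (347, 22)]
140 [(285, -73), (288, 81), (294, -48), (295, -33), (336, 21), (337, 53), (345, -22), (346, -20)]
144 [(285, -45), (288, 74), (293, -34), (294, -53), (337, 34), (338, 39), (345, -24), (346, -18), (347, -30), (348, 30)]
148 [(287, 48), (288, 29), (293, -83), (338, 63), (345, -23), (346, -18), (347, -37), (348, 31)]
152 [(287, 79), (293, -20), (294, -57), (337, 18), (338, 59), (345, -20), (346, -21), (347, -32), (348, 24)]
156 [(287, 58), (289, -25), (295, -33), (307, -19), (322, 20), (340, 26)]
160 []
164 []
```

```bash
python3 - <<'E'
from h import *
P=lambda t,o:cam('wrist',dict(tcp_pos=np.array(t),orientation=np.array(o)))
B=P([.45851466,.1718989,.17530382],[-3.14134563,-.78403222,1.60398787])
A2=P([.45895,.1707,.17124],[3.141,-.7839,1.6063]);A1=P([.45777,.17093,.17356],[3.1416,-.7848,1.6065])
gb=cv2.imread('pics/w8.png').mean(2);print(gb[100:160,313:320].mean(1).astype(int).tolist())
def z_at(C,px,y):
    o,v=rays(C,[px]);t=(y-o[1])/v[0,1];return (o+t*v[0])[2]
for y in(.266,.270,.273):
    print('cup y',y,'z b',[z_at(B,(316,r),y).round(4) for r in(119.5,)],'a1',z_at(A1,(316,139.6),y).round(4),'a2',z_at(A2,(316,140.3),y).round(4))
for y in(.2625,.2665,.2696):
    print('disc y',y,'b',z_at(B,(316,152.45),y).round(4),'a1',z_at(A1,(316,165.48),y).round(4),'a2',z_at(A2,(316,163.27),y).round(4))
E
```

```text
[54, 53, 51, 50, 48, 47, 47, 47, 47, 47, 46, 47, 56, 59, 59, 60, 59, 59, 59, 60, 53, 51, 52, 53, 53, 52, 52, 53, 53, 52, 51, 51, 54, 54, 53, 54, 54, 52, 53, 53, 53, 55, 59, 59, 58, 58, 75, 88, 89, 90, 90, 90, 87, 55, 54, 53, 52, 50, 50, 49]
cup y 0.266 z b [np.float64(0.1719)] a1 0.1496 a2 0.1462
cup y 0.27 z b [np.float64(0.1677)] a1 0.1449 a2 0.1414
cup y 0.273 z b [np.float64(0.1645)] a1 0.1413 a2 0.1378
disc y 0.2625 b 0.1427 a1 0.1235 a2 0.1237
disc y 0.2665 b 0.1374 a1 0.1178 a2 0.118
disc y 0.2696 b 0.1334 a1 0.1133 a2 0.1136
```

```bash
python3 -c "
from h import *
print(bot.job_done())"
```

```text
the job is handed in; nothing more can be done
None
```

The full mould stands upright in the drip tray, within about 2 mm of centre under the foot and long sides front to back, and I handed the job in at 52 s. The foot is wound down onto the follower plus roughly a quarter turn; my last image estimate was about 95° past touch, give or take 8°, so it may be slightly over. I left it there and did not back it off.

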